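Swing a plate home on the drilling jig and pin it

TASK

On the drilling jig, push the plate near its free corner so that it swings about the pivot pin until it bears on the stop screw, and keep it pressed there with a push of about 10 N for a full second, never more than 15 N. Then take the round-knobbed locking pin from the wooden block, lower it (do not drop it) through the open hole of the plate into the jig until its shoulder sits on the plate, pressing it gently (under 20 N), and let go. Leave everything else where it is.

Things in the scene. Friction and masses are not known exactly. Their poses are not given: they have to be found in the camera images.
- jig: Fixed grey flat steel base of the drilling jig, 20 mm thick. Origin: on the bench under the axis of the fixed pivot pin; z up. In its axes the base spans x -130 to 125, y -50 to 160 mm, top at z = 20 mm. The pivot pin (10.4 mm thick) carries a 22 mm washer and a domed nut up to z = 48 mm, which hold the plate down.
- jig_hole (a point): Centre, at the jig's top face (z = 20 mm), of the round 14 mm hole right through the jig for the locking pin; at x = 30, y = 60 mm of the jig, axes as the jig's.
- plate: Loose aluminium plate 90 x 150 x 12 mm, 0.3 to 0.6 kg, flat on the jig. Origin: underside, centre of its 12 mm hole on the pivot pin. In its axes it spans x -20 to 70, y -20 to 130 mm. Starts swung 0.3 to 0.6 rad anticlockwise from above relative to the jig, free end towards the robot; home, its axes are parallel to the jig's within about 0.035 rad. Lightly oiled: it swings at 0.5 to 2 N.
- push_spot (a point): Where to push: on the plate's long side facing the robot (plate x = -20, y = 120, z = 6 mm), 10 mm from the free corner, axes as the plate's. Keep the fingertips a few mm clear of the jig's top, or it takes part of the push. Push along the plate's +x (clockwise from above) until the opposite long side (x = 70 mm) meets the stop screw.
- plate_hole (a point): Centre, at the plate's top face, of its open 14 mm through hole for the locking pin; at plate x = 30, y = 60, z = 12 mm. When the plate is home it lies over the jig's hole to within about 2.5 mm.
- stop: Fixed dark steel block 22 x 34 x 16 mm on the jig. Origin: centre of its underside, at jig x = 98, y = 100, z = 20 mm, same axes. Its round screw (10 mm thick, 6.5 mm up) points to -x and ends 28 mm from the origin (jig x = 70), give or take 3 mm: set by hand, different each time, in no reading. Metal on metal, about 20 N per mm: go 10 mm/s or slower, stop on force.
- rack: Fixed wooden block 50 x 130 x 30 mm. Origin: centre of its underside. Two upright 12 mm holes at its y = -40 and +40 mm: one holds the locking pin, the other the punch, in either order.
- lockpin: Loose steel pin, 0.1 kg, upright in the wooden block, its tip 2 mm above the bench. Origin: nose tip, z up the pin. Nose tapers from 4 mm wide to 10 mm at z = 9; shank 10 mm thick to z = 28, where the flat shoulder begins; round knob 24 mm thick, z = 28 to 54 mm: grasp its sides from above. Home, the shoulder rests on the plate, tip 16 mm below the jig's top.
- punch: Bystander: slim dark punch, 14 mm thick above its shank, in the other hole of the block, top 72 mm above the bench. Leave it.
- hammer: Bystander: hammer lying left of the jig, 270 mm long.
- wrench: Bystander: wrench lying near left, 170 mm long.
- driver: Bystander: screwdriver lying at the right, 190 mm long.
- tin: Bystander: red tin, 60 mm wide, 85 mm high, beyond the jig.
- tray: Bystander: black divided tray, 90 x 140 x 24 mm, beyond the jig.
- offcut: Bystander: steel offcut, 55 x 35 x 15 mm, between the jig and the screwdriver.
- collar: Bystander: steel collar, 36 mm wide, 14 mm high, near the robot at the right.
Not all that is in view belongs to the job. Several things have the shape of the plate; the one meant has the colours described above.

How it is judged:
By the outcome, as a careful person would: the job done as asked, in the order asked, and still so for the second after the job is handed in, with the robot touching nothing.
It also fails if it takes over 72 s, if anything falls off the work surface, if the arm or the gripper's body presses on something with over 40 N, if the wrist force passes 120 N, or if a joint passes its speed limit or range.

ROBOT

A 6-joint arm with a two-finger parallel gripper is mounted at the origin on the work surface. World frame = base frame: x ahead of the robot, y to its left, z up, the work surface at z = 0. Lengths are in m, angles in rad, forces in N, time in s.
With the tool pointing down it reaches from about 0.25 to 0.775 m from the base axis. Payload 8.9 kg.
Tool frame: the origin (TCP) lies midway between the tips of the shut fingers; the grasp point (between the pads) lies 19 mm behind it; z points along the fingers, y is the direction in which the jaws open and shut (so a half turn about z gives the same grasp; the last joint's range is limited). The gripper opens to 85 mm and grips with 20 to 120 N. Pads are 22 mm wide; open, the fingers measure 114 mm over their backs; the gripper's body (76 mm by 85 mm) begins 54 mm behind the grasp point. The pads swing forward as they close: fully open they stand 13 mm farther back than shut.
Start: joints at [-1.411, 0.291, -0.153, 1.127, 0, 1.431], TCP at [0.155, -0.502, 0.231] pointing down, gripper open.
Joint ranges: [-2.52, 2.52], [-0.91, 1.74], [-1.3, 1.37], [-1.96, 2.02], [-1.52, 1.47], [-3.14, 3.14]. Speed limits (rad/s): [2.22, 2.22, 2.79, 3.14, 3.14, 3.14].

INTERFACE

Orientations are given as a unit quaternion [x, y, z, w].
In Python, from cell import ctrl gives the robot as it stands.
- The arm moves only by the tool servo_tool, never from a script. Its argument "targets" is a list of rows, each a list of 3 entries, a list of its own where there are three numbers: the gripper command: -1 is shut, 1 is fully open, values between are in proportion, then the shift along the tool's x, y, z in m, then the turn about the tool's z in rad. In form: [[jaw, [x, y, z], roll], ...]. A call has exactly 10 rows; each row is the pose to reach, as a shift and turn from the pose commanded when the call began, along the tool's axes at that moment; what a row does not reach only later rows make up. A row lasts 1/12 s, in which the tool goes at most 41.7 mm and 7.16 degrees, less where a joint would pass 70% of its speed; a pose out of reach is approached as far as the arm can. A call with a gripper value outside its range is refused whole. The fingers move at their own pace and stop on an object; "grip_force" is the grip in N (left out, the last holds). Time passes only in rows, so rows that repeat a pose let the fingers close, or fill a call up. It gives the time, the measured TCP pose, the force and the opening at its end, in the units of the state.
- ctrl.get_obs(): the state, without advancing time (a new reading comes with each control period).
- ctrl.snapshot(name): name is "scene" or "top" or "wrist"; returns a dict with "frame" (420x560x3 uint8, red, green, blue), "z_map" (420x560 float32, m along the optical axis (not along the pixel's ray), 0 where there is no reading), "intrinsics" (3x3 intrinsics, pixels), "pose" (4x4, takes a point from camera to world coordinates). Camera axes: x right, y down, z forward; pixel columns grow to the right and rows downward; lengths in m; the calibration is good to about 2 mm. A picture is of the moment at which its call begins.
- ctrl.finish_job(): hands the job in, once; it reports no verdict.
The state is a dict: "t": time; "joint_pos": joint angles; "joint_vel": joint speeds; "effort": joint torques, N m; "tool_pos": TCP position; "ee_rot": TCP orientation; "ft_force": force on the tool from outside, world axes, zero at the start; "moment": the same for the moment, N m; "finger_gap": opening from 0.0 (shut) to 1.0 (fully open).
Only numpy, scipy, OpenCV 4.12 (cv2) and the standard library are available. Lean on these libraries where they do the work, as an engineer would, in place of code of your own. Each camera call takes 0.05 s, during which the arm holds its last target.

## Working session

There is one attempt and no reset: what is moved stays moved. The work goes in short steps, Python scripts to look and compute and a tool call to move; the robot and the scene stay as the last step left them, time stands still between calls to the robot, and variables do not carry over. Pictures are saved under pics/ and viewed, and the job is handed in when it is done.

Besides the shell and the picture viewer there is one more tool, called after ">>>" as name([rows], argument=value, ...), one row to a line, values as JSON. servo_tool: Moves the arm, as the interface text tells. Its arguments: {"type":"object","properties":{"targets":{"type":"array"},"grip_force":{"type":"number"}},"required":["targets"]}

```bash
mkdir -p pics; ls
cat > h.py <<'E'
import numpy as np,cv2
from cell import ctrl
def snap(n,f=None):
    s=ctrl.snapshot(n)
    np.savez('last_%s.npz'%n,**s)
    if f: cv2.imwrite('pics/'+f,cv2.cvtColor(s['frame'],cv2.COLOR_RGB2BGR))
    return s
def cloud(s):
    z=s['z_map'];K=s['intrinsics'];h,w=z.shape
    u,v=np.meshgrid(np.arange(w),np.arange(h))
    P=np.stack([(u-K[0,2])/K[0,0]*z,(v-K[1,2])/K[1,1]*z,z],-1)
    T=s['pose'];return P@T[:3,:3].T+T[:3,3]
def proj(s,p):
    T=np.linalg.inv(s['pose']);q=T[:3,:3]@np.asarray(p,float)+T[:3,3];q=s['intrinsics']@q
    return q[:2]/q[2]
E
python3 - <<'E'
from h import *
for n in('top','scene'):
    s=snap(n,n+'1.png');print(n,s['pose'].round(3).tolist(),s['intrinsics'].tolist())
o=ctrl.get_obs();print(o)
E
```

```text
pics
top [[-0.019, -0.997, 0.072, 0.375], [-1.0, 0.019, 0.004, -0.041], [-0.005, -0.072, -0.997, 1.162], [0.0, 0.0, 0.0, 1.0]] [[448.79201445828335, 0.0, 266.10782978225956], [0.0, 448.79201445828335, 208.20260837881264], [0.0, 0.0, 1.0]]
scene [[-0.86, 0.412, -0.302, 0.816], [0.51, 0.676, -0.532, 0.637], [-0.015, -0.611, -0.791, 1.023], [0.0, 0.0, 0.0, 1.0]] [[511.1256542051104, 0.0, 276.8321458882943], [0.0, 511.1256542051104, 208.8912820569852], [0.0, 0.0, 1.0]]
{'t': 0.1, 'joint_pos': array([-1.41129442e+00,  2.91225176e-01, -1.54044480e-01,  1.12668965e+00,
       -1.18975107e-05,  1.43147284e+00]), 'joint_vel': array([-0.00041505, -0.0017917 ,  0.00308513,  0.00047313,  0.00161273,
        0.00115238]), 'effort': array([ 1.73044446e-03, -5.37977672e+01,  3.31918323e+01,  9.30578972e-03,
       -1.09522464e-04,  1.97426561e-05]), 'tool_pos': array([ 0.15448506, -0.50135202,  0.23079146]), 'ee_rot': array([ 9.88858505e-01,  1.48857375e-01, -1.18151467e-05, -5.81402475e-04]), 'ft_force': array([-0.42274925,  1.13766909,  0.29998311]), 'moment': array([-0.00691616, -0.00620517,  0.01159135]), 'finger_gap': 0.9986403952290872}
```

View pics/top1.png

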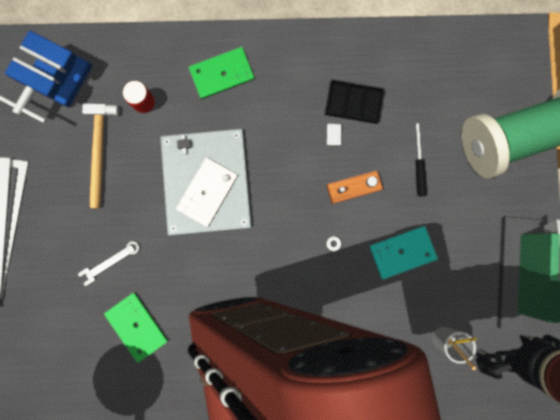

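View pics/scene1.png

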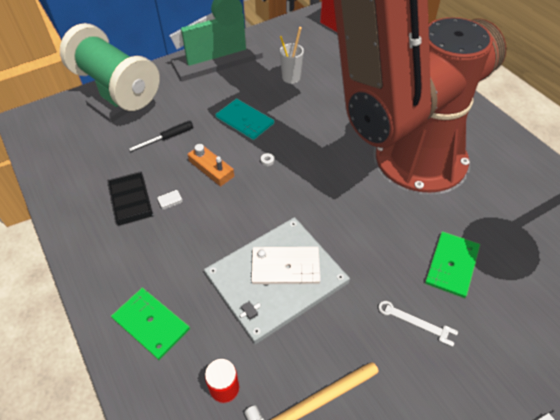

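The aluminium plate is at top px (207,191), on the grey jig, with its washer at (226,178). The candidates I rule out are the green plates at (221,72) and (135,325) and the teal one at (404,252). In the rack, (372,181) looks like the knob and (343,188) like the punch. I'll measure and check with close crops.

```bash
cat > m.py <<'E'
from h import *
for n in('top','scene'):
    d=dict(np.load('last_%s.npz'%n));P=cloud(d);f=d['frame']
    z=P[...,2]
    m0=(P[...,0]>0.2)&(P[...,0]<0.7)&(P[...,1]>-0.3)&(P[...,1]<0.35)
    print(n,'bench z',np.median(z[m0]))
    dz=np.median(z[m0])
    for nm,lo,hi,box in(('jig',.014,.026,(.3,.65,.0,.3)),('plate',.028,.036,(.3,.65,.0,.3)),('stop',.034,.06,(.3,.65,.0,.3)),('rack',.024,.036,(.35,.6,-.35,-.1)),('tall',.042,.09,(.35,.6,-.35,-.1))):
        m=(z>lo)&(z<hi)&(P[...,0]>box[0])&(P[...,0]<box[1])&(P[...,1]>box[2])&(P[...,1]<box[3])
        k,l,st,c=cv2.connectedComponentsWithStats(m.astype(np.uint8))
        for i in range(1,k):
            if st[i,4]<15: continue
            q=P[l==i]
            r=cv2.minAreaRect((q[:,:2]*1000).astype(np.float32))
            print(nm,st[i,4],c[i].round(0),'med z %.4f'%np.median(q[:,2]),'mean',q.mean(0).round(4),'rect',[np.round(x,1) for x in r])
    for nm,(x,y) in {'plate':(207,191),'rack':(355,187)}.items():
        pass
t=dict(np.load('last_top.npz'))['frame'];s=dict(np.load('last_scene.npz'))['frame']
a=cv2.resize(t[120:240,150:260],None,fx=3.6,fy=3.6,interpolation=2);b=cv2.resize(t[160:215,320:390],None,fx=5,fy=5,interpolation=2)
cv2.imwrite('pics/cA.png',a[...,::-1]);cv2.imwrite('pics/cB.png',b[...,::-1])
c=cv2.resize(s[215:345,200:355],None,fx=4,fy=4,interpolation=2);cv2.imwrite('pics/cC.png',c[...,::-1])
c=cv2.resize(s[135:190,180:245],None,fx=7,fy=7,interpolation=2);cv2.imwrite('pics/cD.png',c[...,::-1])
E
python3 m.py
```

```text
top bench z 0.0036641108272715828
jig 5571 [205. 181.] med z 0.0198 mean [0.5306 0.1194 0.0199] rect [array([529. , 118.7]), array([254.5, 210.4]), np.float64(4.1)]
jig 22 [204. 193.] med z 0.0188 mean [0.5001 0.1218 0.0187] rect [array([499.9, 122. ]), array([10.6, 10.2]), np.float64(87.7)]
plate 105 [184. 144.] med z 0.0334 mean [0.6241 0.1702 0.033 ] rect [array([625.1, 170.5]), array([38.7, 36.7]), np.float64(46.3)]
plate 1896 [206. 192.] med z 0.0320 mean [0.4999 0.1146 0.0319] rect [array([501.3, 113.6]), array([ 91., 150.]), np.float64(59.0)]
stop 92 [183. 143.] med z 0.0362 mean [0.6261 0.1711 0.0364] rect [array([625.7, 170.5]), array([22.3, 33.2]), np.float64(4.9)]
stop 67 [226. 178.] med z 0.0407 mean [0.5343 0.064  0.0413] rect [array([534.7,  65.6]), array([22.7, 27.2]), np.float64(6.5)]
rack 883 [354. 187.] med z 0.0298 mean [ 0.506  -0.2596  0.0298] rect [array([ 507.2, -262.9]), array([ 50.1, 131.1]), np.float64(14.6)]
tall 84 [372. 182.] med z 0.0551 mean [ 0.5165 -0.2999  0.0543] rect [array([ 516.9, -300.6]), array([23., 23.]), np.float64(37.4)]
tall 34 [341. 190.]
[... 2307 characters left out ...]
rray([16.1, 20.9]), np.float64(66.5)]
stop 15 [285. 278.] med z 0.0353 mean [0.5223 0.1476 0.0354] rect [array([524. , 147.9]), array([ 8.5, 18.3]), np.float64(74.5)]
stop 146 [249. 309.] med z 0.0371 mean [0.6276 0.1728 0.0371] rect [array([627.3, 172.7]), array([22. , 34.9]), np.float64(4.4)]
rack 610 [210. 163.] med z 0.0307 mean [ 0.5101 -0.2533  0.0305] rect [array([ 508.5, -262.6]), array([ 53. , 135.6]), np.float64(14.6)]
tall 78 [199. 148.] med z 0.0562 mean [ 0.5194 -0.2961  0.0536] rect [array([ 518.4, -297.5]), array([21.2, 22.5]), np.float64(49.7)]
tall 54 [218. 162.] med z 0.0620 mean [ 0.4994 -0.22    0.0613] rect [array([ 497.7, -221.6]), array([15.7, 12.5]), np.float64(28.8)]
```

Run:
```python
import cv2,numpy as np
a,b,c,d=[cv2.imread('pics/c%s.png'%k) for k in 'ABCD']
I=np.zeros((600,800,3),np.uint8)
def put(x,im,w,h,y=0):
    I[y:y+h,x:x+w]=cv2.resize(im,(w,h))
put(0,a,300,330);put(310,c,400,335);put(0,b,330,260,338);put(340,d,300,255,340)
cv2.imwrite('pics/comb1.png',I)
```

```text
(no output)
```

View pics/comb1.png

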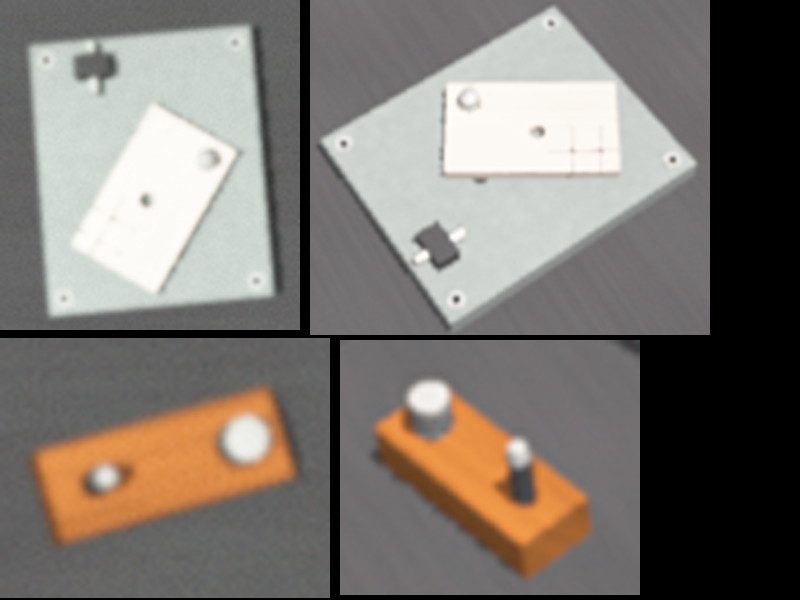

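Crop check: the knob (24 mm wide, top at 55 mm) is at top px (372,181). The slim dark punch (top about 70 mm) is at (343,188). The white aluminium plate with the washer is on the jig.

The geometry agrees: the jig rectangle gives its origin at (535.4, 64.0) mm with yaw 4.1°. The plate rectangle gives the same pivot, (535.6, 63.8), with yaw 59°. So the plate is swung about 55°, more than the stated 0.3–0.6 rad. I'll go by the measurement.

```bash
cat >> h.py <<'E'
from scipy.spatial.transform import Rotation as R
JO=np.array([.5354,.0640]);JY=np.radians(4.15)
def to(x,y,z,psi=None):
    o=ctrl.get_obs();r=R.from_quat(o['ee_rot']);M=r.as_matrix()
    p0=np.arctan2(M[1,0],M[0,0])
    d=M.T@(np.array([x,y,z])-o['tool_pos'])
    rl=0 if psi is None else -((np.radians(psi)-p0+np.pi)%(2*np.pi)-np.pi)
    print('t %.2f'%o['t'],'pos',o['tool_pos'].round(4),'psi %.2f'%np.degrees(p0),'F',o['ft_force'].round(2),'gap %.3f'%o['finger_gap'],'shift',d.round(4),'roll %.4f'%rl)
E
python3 - <<'E'
from h import *
for q in ((-45,118),):
    a=np.radians(59);print(JO*1000+[np.cos(a)*q[0]-np.sin(a)*q[1],np.sin(a)*q[0]+np.cos(a)*q[1]])
to(.4112,.0862,.12,239)
E
```

```text
[411.07754515  86.20196431]
t 0.10 pos [ 0.1545 -0.5014  0.2308] psi 17.12 F [-0.42  1.14  0.3 ] gap 0.999 shift [ 0.4183 -0.4858  0.1114] roll 2.4107
```

>>> servo_tool([
  [-1,[0.026,-0.03,0.005],-0.12],
  [-1,[0.052,-0.06,0.01],-0.24],
  [-1,[0.078,-0.091,0.015],-0.36],
  [-1,[0.104,-0.121,0.02],-0.48],
  [-1,[0.13,-0.151,0.025],-0.6],
  [-1,[0.156,-0.181,0.03],-0.72],
  [-1,[0.182,-0.211,0.035],-0.84],
  [-1,[0.208,-0.242,0.04],-0.96],
  [-1,[0.234,-0.272,0.045],-1.08],
  [-1,[0.26,-0.302,0.05],-1.2],
], grip_force=40)

```text
t: 0.93
tool_pos: [0.3142, -0.1347, 0.1811]
ee_rot: [0.73, 0.683, 0.0, 0.0]
ft_force: [0.4, -0.9, -0.2]
finger_gap: 0.002
```

```bash
python3 -c "
from h import *
to(.4112,.0862,.12,239)"
```

```text
t 0.93 pos [ 0.3142 -0.1347  0.1811] psi 86.18 F [ 0.36 -0.91 -0.17] gap 0.002 shift [0.2269 0.082  0.0611] roll -2.6672
```

>>> servo_tool([
  [-1,[0.028,0.01,0.005],-0.12],
  [-1,[0.056,0.02,0.01],-0.24],
  [-1,[0.085,0.03,0.015],-0.36],
  [-1,[0.113,0.041,0.02],-0.48],
  [-1,[0.142,0.051,0.025],-0.6],
  [-1,[0.17,0.061,0.03],-0.72],
  [-1,[0.199,0.072,0.035],-0.84],
  [-1,[0.227,0.082,0.04],-0.96],
  [-1,[0.227,0.082,0.05],-1.08],
  [-1,[0.227,0.082,0.06],-1.2],
])

```text
t: 1.77
tool_pos: [0.4127, 0.0855, 0.1208]
ee_rot: [0.215, 0.977, 0.0, 0.0]
ft_force: [-0.6, -0.4, 0.2]
finger_gap: -0.001
```

>>> servo_tool([
  [-1,[0,0,0],-0.12],
  [-1,[0,0,0],-0.24],
  [-1,[0,0,0],-0.36],
  [-1,[0,0,0],-0.48],
  [-1,[0,0,0],-0.6],
  [-1,[0,0,0],-0.72],
  [-1,[0,0,0],-0.84],
  [-1,[0,0,0],-0.96],
  [-1,[0,0,0],-1.08],
  [-1,[0,0,0],-1.2],
])

```text
t: 2.6
tool_pos: [0.412, 0.0839, 0.1211]
ee_rot: [-0.372, 0.928, 0.0, -0.0]
ft_force: [-1.1, 0.7, 1.0]
finger_gap: 0.002
```

```bash
python3 -c "
from h import *
to(.4112,.0862,.055,239)
print(ctrl.get_obs()['joint_pos'])
snap('wrist','w1.png');snap('scene','s2.png')"
```

```text
t 2.60 pos [0.412  0.0839 0.1211] psi -136.27 F [-1.15  0.69  0.97] gap 0.002 shift [-0.001   0.0022  0.0661] roll -0.2666
[ 2.66922447e-02  2.00186385e-01 -5.93833259e-01  7.77303386e-01
  2.07614591e-05 -7.36477869e-01]
```

View pics/w1.png

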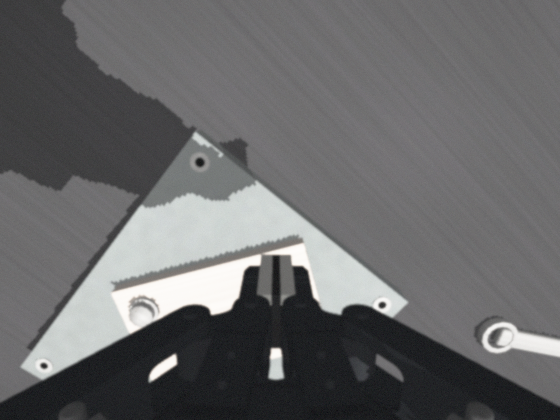

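View pics/s2.png

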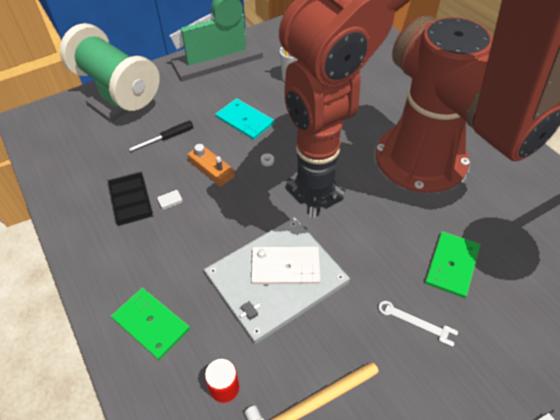

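The wrist view shows the plate's near long side running from (113,288) to (302,241), and the narrow shut fingertips at (275,257). I'll check the edge position against my pose before going down.

```bash
python3 -c "
from h import *
s=dict(np.load('last_wrist.npz'));P=cloud(s)
a=np.radians(59);Rm=np.array([[np.cos(a),-np.sin(a)],[np.sin(a),np.cos(a)]])
print('px below tcp',proj(s,[.412,.084,.025]).round())
for q in((-20,130),(-20,-20),(-20,120)):print(q,proj(s,[*(JO+Rm@np.array(q)/1000),.032]).round())
for uv in((302,243),(116,292),(250,262),(200,250),(200,280)):
  w=P[uv[1],uv[0]];print(uv,w.round(4),'plate',((w[:2]-JO)@Rm*1000).round(1))
"
```

```text
px below tcp [276. 211.]
(-20, 130) [304. 243.]
(-20, -20) [111. 291.]
(-20, 120) [290. 246.]
(302, 243) [0.4146 0.1128 0.0329] plate [-20.4 128.7]
(116, 292) [0.5397 0.0398 0.0323] plate [-18.5 -16.2]
(250, 262) [0.4517 0.096  0.0324] plate [-15.7  88.3]
(200, 250) [0.476  0.0651 0.0191] plate [-29.7  51.5]
(200, 280) [0.4881 0.0789 0.0327] plate [-11.6  48.3]
```

>>> servo_tool([
  [-1,[0,0,0.01],-0.1],
  [-1,[0,0.001,0.025],-0.2],
  [-1,[-0.001,0.002,0.04],-0.267],
  [-1,[-0.001,0.002,0.055],-0.267],
  [-1,[-0.001,0.002,0.07],-0.267],
  [-1,[-0.001,0.002,0.08],-0.267],
  [-1,[-0.001,0.002,0.088],-0.267],
  [-1,[-0.001,0.002,0.094],-0.267],
  [-1,[-0.001,0.002,0.096],-0.267],
  [-1,[-0.001,0.002,0.096],-0.267],
])

```text
t: 3.53
tool_pos: [0.4114, 0.0861, 0.0251]
ee_rot: [-0.489, 0.872, 0.0, -0.0]
ft_force: [-0.8, -0.5, -0.5]
finger_gap: -0.0
```

```bash
python3 -c "
from h import *
to(.4112,.0862,.025,239)
snap('wrist','w2.png')"
```

```text
t 3.53 pos [0.4114 0.0861 0.0251] psi -121.39 F [-0.77 -0.54 -0.48] gap -0.000 shift [0.     0.0003 0.0001] roll -0.0068
```

View pics/w2.png

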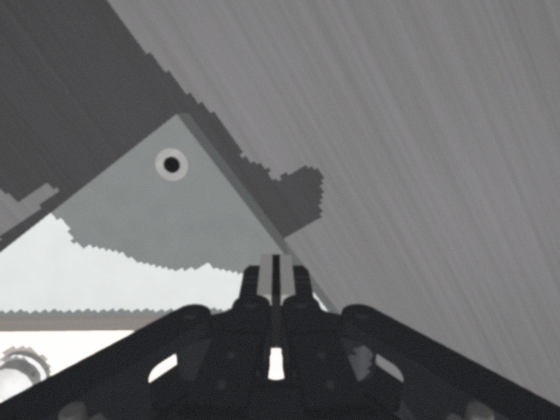

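```bash
cat > path.py <<'E'
from h import *
def rows(phis,xs,p0,x0=None,Y=118):
    Rm=lambda p:np.array([[np.cos(np.radians(p)),-np.sin(np.radians(p))],[np.sin(np.radians(p)),np.cos(np.radians(p))]])
    c=lambda p,x:Rm(p)@np.array([x,Y])/1000
    psi=np.radians(p0+180);tx=np.array([np.cos(psi),np.sin(psi)]);ty=np.array([np.sin(psi),-np.cos(psi)])
    st=c(p0,x0)
    print([[-1,[round(float((c(p,x)-st)@tx),4),round(float((c(p,x)-st)@ty),4),0],round(float(np.radians(p0-p)),4)] for p,x in zip(phis,xs)])
if __name__=='__main__':
    rows([59,59,59,59,58,56,54,52,50,48],[-42,-39,-36,-33]+[-31]*6,59,-45)
    rows(48-1.9*np.arange(1,11),[-31]*10,48,-31)
    rows(29-1.9*np.arange(1,11),[-31]*10,29,-31)
E
python3 path.py
```

```text
[[-1, [-0.003, -0.0, 0], 0.0], [-1, [-0.006, 0.0, 0], 0.0], [-1, [-0.009, -0.0, 0], 0.0], [-1, [-0.012, 0.0, 0], 0.0], [-1, [-0.0161, 0.0005, 0], 0.0175], [-1, [-0.0202, 0.0015, 0], 0.0524], [-1, [-0.0244, 0.0023, 0], 0.0873], [-1, [-0.0286, 0.0029, 0], 0.1222], [-1, [-0.0328, 0.0034, 0], 0.1571], [-1, [-0.0371, 0.0037, 0], 0.192]]
[[-1, [-0.0039, 0.001, 0], 0.0332], [-1, [-0.0079, 0.0018, 0], 0.0663], [-1, [-0.0119, 0.0025, 0], 0.0995], [-1, [-0.0159, 0.0031, 0], 0.1326], [-1, [-0.0199, 0.0035, 0], 0.1658], [-1, [-0.0239, 0.0038, 0], 0.199], [-1, [-0.028, 0.004, 0], 0.2321], [-1, [-0.032, 0.004, 0], 0.2653], [-1, [-0.0361, 0.0039, 0], 0.2985], [-1, [-0.0401, 0.0037, 0], 0.3316]]
[[-1, [-0.0039, 0.001, 0], 0.0332], [-1, [-0.0079, 0.0018, 0], 0.0663], [-1, [-0.0119, 0.0025, 0], 0.0995], [-1, [-0.0159, 0.0031, 0], 0.1326], [-1, [-0.0199, 0.0035, 0], 0.1658], [-1, [-0.0239, 0.0038, 0], 0.199], [-1, [-0.028, 0.004, 0], 0.2321], [-1, [-0.032, 0.004, 0], 0.2653], [-1, [-0.0361, 0.0039, 0], 0.2985], [-1, [-0.0401, 0.0037, 0], 0.3316]]
```

>>> servo_tool([
  [-1,[-0.003,0,0],0],
  [-1,[-0.006,0,0],0],
  [-1,[-0.009,0,0],0],
  [-1,[-0.012,0,0],0],
  [-1,[-0.016,0.0005,0],0.0175],
  [-1,[-0.02,0.0015,0],0.052],
  [-1,[-0.0244,0.0023,0],0.087],
  [-1,[-0.0286,0.0029,0],0.122],
  [-1,[-0.0328,0.0034,0],0.157],
  [-1,[-0.0371,0.0037,0],0.192],
])

```text
t: 4.42
tool_pos: [0.4276, 0.1201, 0.0253]
ee_rot: [-0.403, 0.915, 0.0, -0.0]
ft_force: [-1.1, 0.1, -0.5]
finger_gap: 0.0
```

```bash
python3 -c "
from h import *
to(.4112,.0862,.025,48+180)
s=snap('top');
P=cloud(s);z=P[...,2];m=(z>.028)&(z<.036)&(P[...,0]>.35)&(P[...,0]<.6)&(P[...,1]>0.03)&(P[...,1]<.22)
print(cv2.minAreaRect((P[m][:,:2]*1000).astype(np.float32)),m.sum())
cv2.imwrite('pics/t2.png',cv2.resize(s['frame'][110:250,140:270],None,fx=4,fy=4)[...,::-1])"
```

```text
t 4.42 pos [0.4276 0.1201 0.0253] psi -132.41 F [-1.07  0.12 -0.54] gap 0.000 shift [ 0.0361 -0.0107  0.0003] roll -0.0071
((552.1575317382812, 97.05741882324219), (138.63092041015625, 99.61656951904297), 20.497655868530273) 1012
```

View pics/t2.png

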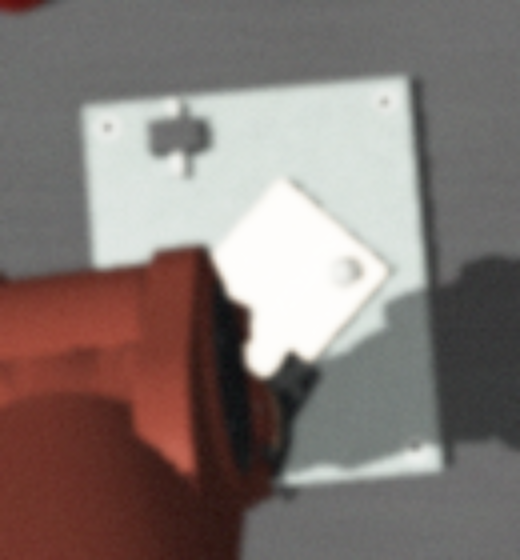

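The plate is following: its free long side runs from (390,270) to (315,360) in the crop. I'll keep swinging it.

>>> servo_tool([
  [-1,[-0.0039,0.001,0],0.033],
  [-1,[-0.0079,0.0018,0],0.066],
  [-1,[-0.0119,0.0025,0],0.1],
  [-1,[-0.0159,0.0031,0],0.133],
  [-1,[-0.0199,0.0035,0],0.166],
  [-1,[-0.0239,0.0038,0],0.199],
  [-1,[-0.028,0.004,0],0.232],
  [-1,[-0.032,0.004,0],0.265],
  [-1,[-0.0361,0.0039,0],0.2985],
  [-1,[-0.0401,0.0037,0],0.3316],
])

```text
t: 5.3
tool_pos: [0.4518, 0.1521, 0.0253]
ee_rot: [-0.247, 0.969, 0.0, -0.0]
ft_force: [-1.5, -0.3, 0.4]
finger_gap: 0.004
```

>>> servo_tool([
  [-1,[-0.0039,0.001,0],0.033],
  [-1,[-0.0079,0.0018,0],0.066],
  [-1,[-0.0119,0.0025,0],0.1],
  [-1,[-0.0159,0.0031,0],0.133],
  [-1,[-0.0199,0.0035,0],0.166],
  [-1,[-0.0239,0.0038,0],0.199],
  [-1,[-0.0275,0.004,0],0.232],
  [-1,[-0.031,0.004,0],0.26],
  [-1,[-0.034,0.0038,0],0.28],
  [-1,[-0.036,0.0038,0],0.2985],
])

```text
t: 6.13
tool_pos: [0.4819, 0.1727, 0.0253]
ee_rot: [-0.101, 0.995, 0.0, -0.0]
ft_force: [-1.0, 0.1, 0.8]
finger_gap: 0.004
```

```bash
cat > look.py <<'E'
from h import *
import sys
o=ctrl.get_obs();M=R.from_quat(o['ee_rot']).as_matrix();psi=np.degrees(np.arctan2(M[1,0],M[0,0]))
a=np.radians(psi+180);Rm=np.array([[np.cos(a),-np.sin(a)],[np.sin(a),np.cos(a)]])
print('t',round(o['t'],2),'phi',(psi+180)%360,'tcp in tool-plate frame',((o['tool_pos'][:2]-JO)@Rm*1000).round(2),'z',o['tool_pos'][2].round(4),'F tool',(M.T@o['ft_force']).round(2))
if len(sys.argv)>1:
    for n in('top','wrist'):
        s=snap(n,n+sys.argv[1]+'.png')
    s=dict(np.load('last_top.npz'));cv2.imwrite('pics/t%s.png'%sys.argv[1],cv2.resize(s['frame'][110:250,140:270],None,fx=4,fy=4)[...,::-1])
E
python3 look.py 3
```

```text
t 6.13 phi 11.556636496742328 tcp in tool-plate frame [-30.63 117.19] z 0.0253 F tool [ 0.99  0.3  -0.83]
```

View pics/t3.png

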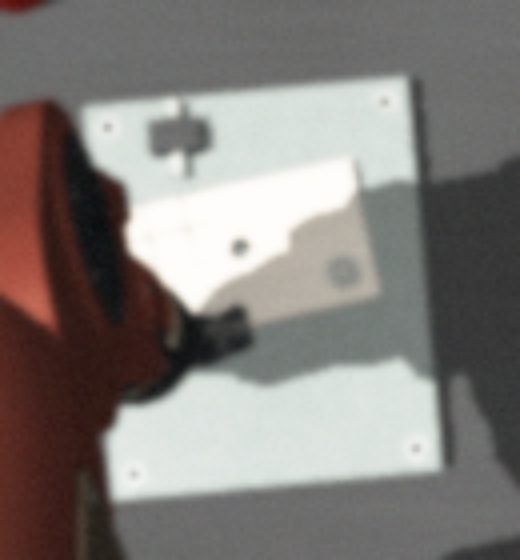

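View pics/wrist3.png

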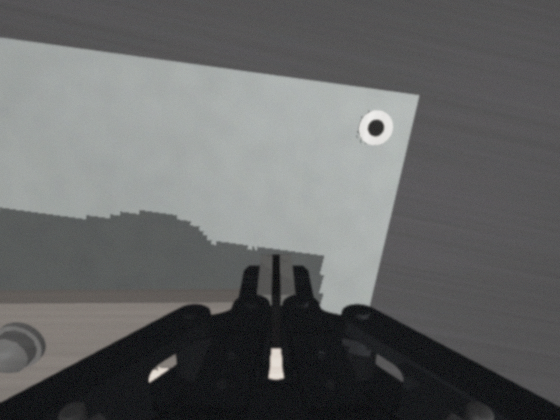

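The crop shows the plate's far long side from (130,205) to (350,160), still clear of the screw tip at (183,170). Next I'll measure the gap.

```bash
cat > ang.py <<'E'
from h import *
s=dict(np.load('last_top.npz'));P=cloud(s);f=s['frame'].astype(int)
z=P[...,2];q=(P[...,:2]-JO)@np.array([[np.cos(JY),-np.sin(JY)],[np.sin(JY),np.cos(JY)]])*1000
# right short edge (y=-20) : right-most plate pixels; far edge per column
m=(z>.0265)&(z<.036)&(q[...,0]>-30)&(q[...,0]<105)&(q[...,1]>-60)&(q[...,1]<140)
pts=[]
for y in np.arange(-5,100,2.6):
    k=m&(abs(q[...,1]-y)<1.5)&(q[...,0]<92)
    if y>85: k&=False
    if k.sum()>3: pts.append((y,q[k][:,0].max()))
pts=np.array(pts)
p=np.polyfit(pts[:,0],pts[:,1],1);r=pts[:,1]-np.polyval(p,pts[:,0]);g=abs(r)<3;p=np.polyfit(pts[g,0],pts[g,1],1)
print('edge slope deg rel jig',np.degrees(np.arctan(-p[0])),'edge x at y=100:',np.polyval(p,100),'n',g.sum(),'rms',r[g].std())
k=(z>.027)&(abs(q[...,1]-100)<4)&(q[...,0]>60)&(q[...,0]<120)
print(np.sort(q[k][:,0]).round(1))
E
python3 ang.py
```

```text
edge slope deg rel jig 7.9610541584277374 edge x at y=100: 56.59409302986102 n 31 rms 1.4503457274913434
[ 71.5  71.5  72.2  74.   74.4  74.5  77.   77.2  77.4  79.4  79.4  79.7
  80.1  81.5  81.9  82.1  82.5  84.   84.5  84.6  87.5  87.6  87.6  88.1
  88.6  89.5  90.5  90.7  90.8  93.6  93.8  94.   94.2  96.   96.1  96.4
  96.5  98.6  99.7  99.7 101.6 101.8 102.6 103.4 104.4 104.8 106.4 107.
 107.9 110.  110.6 112.6 113.5 113.8 114.8 116.2 118.3 118.4 118.4]
```

>>> servo_tool([
  [-1,[-0.0008,0.0002,0],0.007],
  [-1,[-0.0016,0.0004,0],0.014],
  [-1,[-0.0024,0.0006,0],0.02],
  [-1,[-0.0032,0.0008,0],0.027],
  [-1,[-0.004,0.001,0],0.034],
  [-1,[-0.0048,0.0011,0],0.041],
  [-1,[-0.0056,0.0013,0],0.048],
  [-1,[-0.0064,0.0015,0],0.054],
  [-1,[-0.0072,0.0016,0],0.061],
  [-1,[-0.008,0.0018,0],0.068],
])

```text
t: 7.07
tool_pos: [0.4893, 0.1759, 0.0253]
ee_rot: [-0.067, 0.998, 0.0, -0.0]
ft_force: [-0.8, 0.7, 0.4]
finger_gap: 0.002
```

```bash
python3 look.py 4;python3 ang.py
```

```text
t 7.07 phi 7.644474447491831 tcp in tool-plate frame [-30.82 116.99] z 0.0253 F tool [ 0.68  0.75 -0.38]
edge slope deg rel jig 3.845316017983664 edge x at y=100: 63.188229573743115 n 31 rms 1.3878131997226544
[ 60.5  60.9  61.5  63.5  63.5  64.1  71.8  72.2  73.3  74.4  76.7  76.7
  77.   77.4  78.8  79.2  79.8  80.3  81.3  81.8  81.8  82.2  84.4  84.6
  85.1  87.1  87.3  87.8  87.9  88.7  89.   89.2  90.8  91.7  92.2  93.3
  93.8  93.8  94.   96.6  96.7  97.2  98.3  99.4  99.5 101.2 102.1 102.3
 103.7 104.3 105.  106.9 107.  107.2 110.2 110.7 112.  113.9 115.6 116.
 116.7 118.2 118.3 119.5]
```

View pics/t4.png

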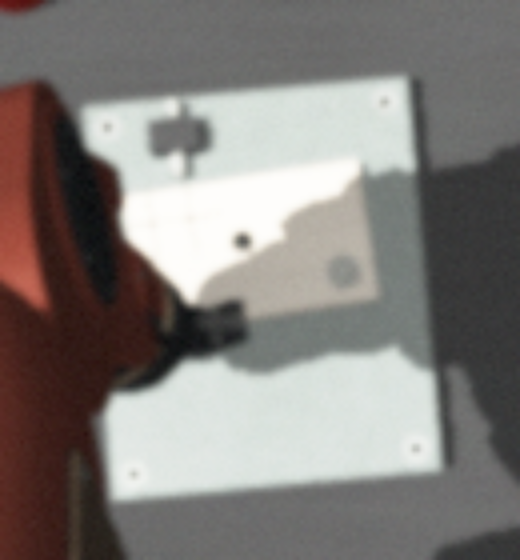

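>>> servo_tool([
  [-1,[-0.0005,0.0001,0],0.004],
  [-1,[-0.001,0.0002,0],0.008],
  [-1,[-0.0015,0.0004,0],0.013],
  [-1,[-0.002,0.0005,0],0.017],
  [-1,[-0.0025,0.0006,0],0.021],
  [-1,[-0.003,0.0008,0],0.025],
  [-1,[-0.0035,0.0009,0],0.029],
  [-1,[-0.004,0.001,0],0.034],
  [-1,[-0.0045,0.0011,0],0.038],
  [-1,[-0.0045,0.0011,0],0.038],
])

```text
t: 8.0
tool_pos: [0.4937, 0.1776, 0.0253]
ee_rot: [-0.048, 0.999, 0.0, 0.0]
ft_force: [-0.7, 0.7, 0.3]
finger_gap: -0.003
```

```bash
python3 look.py 5;python3 ang.py|cut -c1-100
```

```text
t 8.0 phi 5.488365182486405 tcp in tool-plate frame [-30.67 117.02] z 0.0253 F tool [ 0.63  0.78 -0.28]
edge slope deg rel jig 1.3030660333863608 edge x at y=100: 67.29961360375277 n 33 rms 1.186779267177
[ 61.1  61.3  61.5  63.1  63.2  63.2  66.1  66.1  66.8  71.4  71.7  72.
  73.7  74.6  74.7  76.9  77.1  77.5  79.6  79.6  79.9  81.8  82.   82.5
  84.2  84.5  85.   85.2  86.5  86.6  87.7  88.4  88.4  88.6  88.6  91.3
  91.6  91.7  93.8  93.9  93.9  94.   96.4  96.6  96.8  97.   98.4  98.8
  98.8  99.4 101.3 101.5 101.9 104.  104.1 104.2 106.5 106.5 106.5 109.7
 110.4 112.8 113.2 113.6 113.9 114.3 115.5 116.  117.1 118.9 119.5]
```

View pics/t5.png

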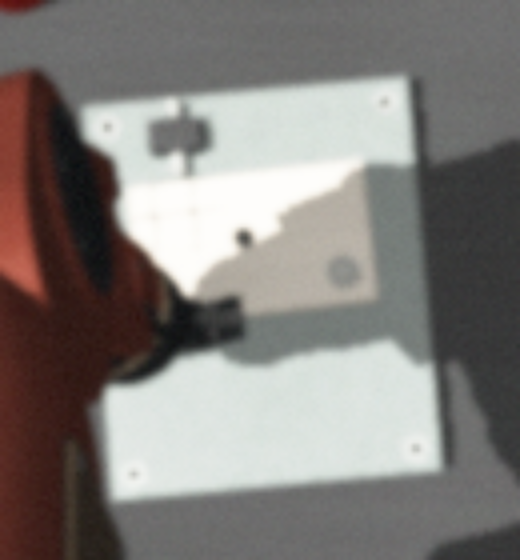

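>>> servo_tool([
  [-1,[-0.0002,0,0],0.002],
  [-1,[-0.0004,0.0001,0],0.003],
  [-1,[-0.0006,0.0001,0],0.005],
  [-1,[-0.0008,0.0002,0],0.007],
  [-1,[-0.0008,0.0002,0],0.007],
  [-1,[-0.0008,0.0002,0],0.007],
  [-1,[-0.0008,0.0002,0],0.007],
  [-1,[-0.0008,0.0002,0],0.007],
  [-1,[-0.0008,0.0002,0],0.007],
  [-1,[-0.0008,0.0002,0],0.007],
])

```text
t: 8.93
tool_pos: [0.4943, 0.1778, 0.0253]
ee_rot: [-0.045, 0.999, 0.0, 0.0]
ft_force: [-0.1, -0.6, -0.8]
finger_gap: 0.001
```

>>> servo_tool([
  [-1,[-0.0002,0,0],0.002],
  [-1,[-0.0004,0.0001,0],0.003],
  [-1,[-0.0006,0.0001,0],0.005],
  [-1,[-0.0006,0.0001,0],0.005],
  [-1,[-0.0006,0.0001,0],0.005],
  [-1,[-0.0006,0.0001,0],0.005],
  [-1,[-0.0006,0.0001,0],0.005],
  [-1,[-0.0006,0.0001,0],0.005],
  [-1,[-0.0006,0.0001,0],0.005],
  [-1,[-0.0006,0.0001,0],0.005],
])

```text
t: 9.77
tool_pos: [0.4949, 0.1779, 0.0253]
ee_rot: [-0.042, 0.999, 0.0, 0.0]
ft_force: [-0.4, -0.0, -0.5]
finger_gap: -0.005
```

```bash
python3 look.py
```

```text
t 9.77 phi 4.819641647616663 tcp in tool-plate frame [-30.74 116.93] z 0.0253 F tool [0.41 0.01 0.55]
```

>>> servo_tool([
  [-1,[-0.0002,0,0],0.002],
  [-1,[-0.0004,0.0001,0],0.003],
  [-1,[-0.0006,0.0001,0],0.005],
  [-1,[-0.0006,0.0001,0],0.005],
  [-1,[-0.0006,0.0001,0],0.005],
  [-1,[-0.0006,0.0001,0],0.005],
  [-1,[-0.0006,0.0001,0],0.005],
  [-1,[-0.0006,0.0001,0],0.005],
  [-1,[-0.0006,0.0001,0],0.005],
  [-1,[-0.0006,0.0001,0],0.005],
])

```text
t: 10.6
tool_pos: [0.4955, 0.1781, 0.0253]
ee_rot: [-0.04, 0.999, 0.0, 0.0]
ft_force: [-0.7, 0.4, -0.5]
finger_gap: -0.001
```

>>> servo_tool([
  [-1,[-0.0002,0,0],0.002],
  [-1,[-0.0004,0.0001,0],0.003],
  [-1,[-0.0006,0.0001,0],0.005],
  [-1,[-0.0006,0.0001,0],0.005],
  [-1,[-0.0006,0.0001,0],0.005],
  [-1,[-0.0006,0.0001,0],0.005],
  [-1,[-0.0006,0.0001,0],0.005],
  [-1,[-0.0006,0.0001,0],0.005],
  [-1,[-0.0006,0.0001,0],0.005],
  [-1,[-0.0006,0.0001,0],0.005],
])

```text
t: 11.43
tool_pos: [0.4961, 0.1782, 0.0253]
ee_rot: [-0.037, 0.999, -0.0, 0.0]
ft_force: [-0.7, -0.1, -0.8]
finger_gap: 0.0
```

>>> servo_tool([
  [-1,[-0.0002,0,0],0.002],
  [-1,[-0.0004,0.0001,0],0.003],
  [-1,[-0.0006,0.0001,0],0.005],
  [-1,[-0.0006,0.0001,0],0.005],
  [-1,[-0.0006,0.0001,0],0.005],
  [-1,[-0.0006,0.0001,0],0.005],
  [-1,[-0.0006,0.0001,0],0.005],
  [-1,[-0.0006,0.0001,0],0.005],
  [-1,[-0.0006,0.0001,0],0.005],
  [-1,[-0.0006,0.0001,0],0.005],
])

```text
t: 12.27
tool_pos: [0.4967, 0.1784, 0.0253]
ee_rot: [-0.035, 0.999, -0.0, 0.0]
ft_force: [-0.4, -0.6, -0.4]
finger_gap: 0.002
```

```bash
python3 look.py 6; python3 ang.py|head -1
```

```text
t 12.27 phi 3.9564640580855723 tcp in tool-plate frame [-30.71 116.75] z 0.0253 F tool [ 0.41 -0.57  0.39]
edge slope deg rel jig 0.30464557973151934 edge x at y=100: 69.08933657298154 n 30 rms 1.0941291455185311
```

View pics/t6.png

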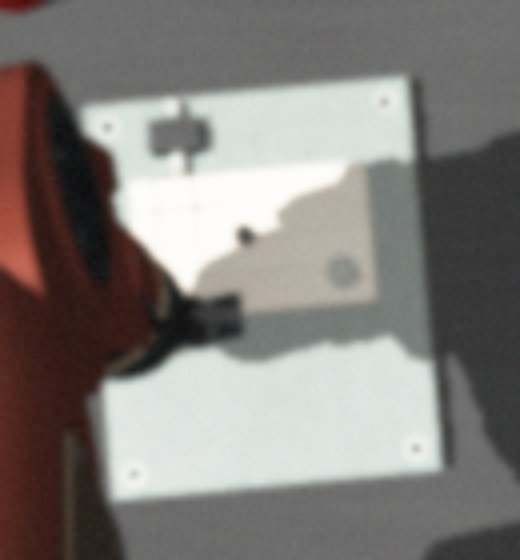

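Very close now, with the screw tip at crop (185,172) almost on the edge. I'll keep the small steps.

>>> servo_tool([
  [-1,[-0.0002,0,0],0.002],
  [-1,[-0.0004,0.0001,0],0.003],
  [-1,[-0.0006,0.0001,0],0.005],
  [-1,[-0.0006,0.0001,0],0.005],
  [-1,[-0.0006,0.0001,0],0.005],
  [-1,[-0.0006,0.0001,0],0.005],
  [-1,[-0.0006,0.0001,0],0.005],
  [-1,[-0.0006,0.0001,0],0.005],
  [-1,[-0.0006,0.0001,0],0.005],
  [-1,[-0.0006,0.0001,0],0.005],
])

```text
t: 13.2
tool_pos: [0.4973, 0.1785, 0.0253]
ee_rot: [-0.032, 0.999, -0.0, 0.0]
ft_force: [-0.5, 0.4, 0.5]
finger_gap: -0.002
```

>>> servo_tool([
  [-1,[-0.0002,0,0],0.002],
  [-1,[-0.0004,0.0001,0],0.003],
  [-1,[-0.0006,0.0001,0],0.005],
  [-1,[-0.0006,0.0001,0],0.005],
  [-1,[-0.0006,0.0001,0],0.005],
  [-1,[-0.0006,0.0001,0],0.005],
  [-1,[-0.0006,0.0001,0],0.005],
  [-1,[-0.0006,0.0001,0],0.005],
  [-1,[-0.0006,0.0001,0],0.005],
  [-1,[-0.0006,0.0001,0],0.005],
])

```text
t: 14.03
tool_pos: [0.4977, 0.1786, 0.0253]
ee_rot: [-0.03, 1.0, -0.0, -0.0]
ft_force: [-2.2, 0.6, 1.4]
finger_gap: -0.003
```

>>> servo_tool([
  [-1,[-0.0001,0,0],0],
  [-1,[-0.0002,0,0],0],
  [-1,[-0.0003,0,0],0],
  [-1,[-0.0003,0,0],0],
  [-1,[-0.0003,0,0],0],
  [-1,[-0.0003,0,0],0],
  [-1,[-0.0003,0,0],0],
  [-1,[-0.0003,0,0],0],
  [-1,[-0.0003,0,0],0],
  [-1,[-0.0003,0,0],0],
])

```text
t: 14.87
tool_pos: [0.4979, 0.1787, 0.0252]
ee_rot: [-0.03, 1.0, 0.0, -0.0]
ft_force: [-5.2, 1.7, 2.6]
finger_gap: 0.004
```

```bash
python3 look.py
```

```text
t 14.87 phi 3.387942408651327 tcp in tool-plate frame [-30.62 116.7 ] z 0.0252 F tool [ 5.06  1.95 -2.58]
```

>>> servo_tool([
  [-1,[-0.0001,0,0],0],
  [-1,[-0.0002,0,0],0],
  [-1,[-0.0003,0,0],0],
  [-1,[-0.0004,0,0],0],
  [-1,[-0.0004,0,0],0],
  [-1,[-0.0004,0,0],0],
  [-1,[-0.0004,0,0],0],
  [-1,[-0.0004,0,0],0],
  [-1,[-0.0004,0,0],0],
  [-1,[-0.0004,0,0],0],
])

```text
t: 15.7
tool_pos: [0.4981, 0.1787, 0.0252]
ee_rot: [-0.03, 1.0, -0.0, -0.0]
ft_force: [-6.1, -0.1, 2.3]
finger_gap: 0.001
```

```bash
python3 look.py
```

```text
t 15.7 phi 3.3890649067559764 tcp in tool-plate frame [-30.5  116.68] z 0.0252 F tool [ 6.12  0.29 -2.32]
```

>>> servo_tool([
  [-1,[-0.0001,0,0],0],
  [-1,[-0.0002,0,0],0],
  [-1,[-0.0003,0,0],0],
  [-1,[-0.0004,0,0],0],
  [-1,[-0.0005,0,0],0],
  [-1,[-0.0005,0,0],0],
  [-1,[-0.0005,0,0],0],
  [-1,[-0.0005,0,0],0],
  [-1,[-0.0005,0,0],0],
  [-1,[-0.0005,0,0],0],
])

```text
t: 16.53
tool_pos: [0.4982, 0.1787, 0.0251]
ee_rot: [-0.03, 1.0, -0.0, -0.001]
ft_force: [-6.8, 0.9, 3.0]
finger_gap: -0.0
```

```bash
python3 look.py 7;python3 ang.py|head -1
```

```text
t 16.53 phi 3.3927310553519305 tcp in tool-plate frame [-30.39 116.68] z 0.0251 F tool [ 6.7   1.28 -2.98]
edge slope deg rel jig 0.07681549720734544 edge x at y=100: 69.45593387496145 n 35 rms 0.9623097068740334
```

View pics/t7.png

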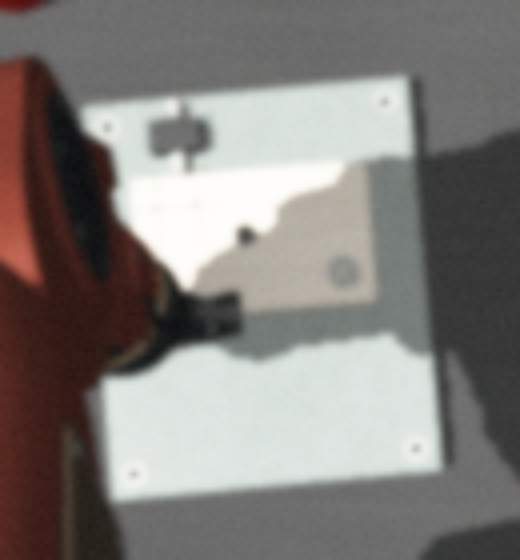

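>>> servo_tool([
  [-1,[-0.0001,0,0],0],
  [-1,[-0.0002,0,0],0],
  [-1,[-0.0003,0,0],0],
  [-1,[-0.0004,0,0],0],
  [-1,[-0.0005,0,0],0],
  [-1,[-0.0006,0,0],0],
  [-1,[-0.0006,0,0],0],
  [-1,[-0.0006,0,0],0],
  [-1,[-0.0006,0,0],0],
  [-1,[-0.0006,0,0],0],
])

```text
t: 17.47
tool_pos: [0.4982, 0.1786, 0.025]
ee_rot: [-0.03, 1.0, -0.0, -0.001]
ft_force: [-7.3, -0.1, 4.5]
finger_gap: -0.0
```

>>> servo_tool([
  [-1,[-0.0001,0,-0.0001],0],
  [-1,[-0.0002,0,-0.0002],0],
  [-1,[-0.0003,0,-0.0003],0],
  [-1,[-0.0004,0,-0.0004],0],
  [-1,[-0.0005,0,-0.0005],0],
  [-1,[-0.0005,0,-0.0005],0],
  [-1,[-0.0005,0,-0.0005],0],
  [-1,[-0.0005,0,-0.0005],0],
  [-1,[-0.0005,0,-0.0005],0],
  [-1,[-0.0005,0,-0.0005],0],
])

```text
t: 18.3
tool_pos: [0.4983, 0.1786, 0.0251]
ee_rot: [-0.03, 1.0, -0.0, -0.002]
ft_force: [-7.3, 0.4, 0.4]
finger_gap: -0.001
```

```bash
python3 look.py; python3 -c "
from h import *
o=ctrl.get_obs();print(o['effort'].round(2),o['moment'].round(3),o['tool_pos'],R.from_quat(o['ee_rot']).as_matrix()[:,2])"
```

```text
t 18.3 phi 3.3966761842843027 tcp in tool-plate frame [-30.28 116.61] z 0.0251 F tool [ 7.23  0.81 -0.38]
[-1.800e+00 -6.154e+01  2.997e+01 -3.280e+00 -7.500e-01  2.000e-02] [0.185 1.647 0.043] [0.49826252 0.17861314 0.02511612] [-3.42479362e-03 -3.21937084e-04 -9.99994084e-01]
```

>>> servo_tool([
  [-1,[-0.0001,0,0],0],
  [-1,[-0.0002,0,0],0],
  [-1,[-0.0003,0,0],0],
  [-1,[-0.0004,0,0],0],
  [-1,[-0.0005,0,0],0],
  [-1,[-0.0006,0,0],0],
  [-1,[-0.0007,0,0],0],
  [-1,[-0.0008,0,0],0],
  [-1,[-0.0008,0,0],0],
  [-1,[-0.0008,0,0],0],
])

```text
t: 19.13
tool_pos: [0.4984, 0.1786, 0.0251]
ee_rot: [-0.03, 1.0, -0.0, -0.002]
ft_force: [-10.1, 1.2, 2.4]
finger_gap: 0.001
```

```bash
python3 look.py; python3 -c "
from h import *
o=ctrl.get_obs();print(o['effort'].round(2),o['moment'].round(3),o['tool_pos'])"
```

```text
t 19.13 phi 3.4062979445669157 tcp in tool-plate frame [-30.17 116.64] z 0.0251 F tool [10.06  1.76 -2.34]
[-2.220e+00 -6.088e+01  3.094e+01 -4.290e+00 -8.900e-01  2.000e-02] [ 0.209  2.148 -0.012] [0.49835551 0.1786438  0.02506075]
```

>>> servo_tool([
  [-1,[0,0,0],0],
  [-1,[0,0,0],0],
  [-1,[0,0,0],0],
  [-1,[0,0,0],0],
  [-1,[0,0,0],0],
  [-1,[0,0,0],0],
  [-1,[0,0,0],0],
  [-1,[0,0,0],0],
  [-1,[0,0,0],0],
  [-1,[0,0,0],0],
])

```text
t: 19.97
tool_pos: [0.4983, 0.1786, 0.0251]
ee_rot: [-0.03, 1.0, -0.0, -0.002]
ft_force: [-9.4, 1.8, 1.7]
finger_gap: -0.005
```

>>> servo_tool([
  [-1,[0,0,0],0],
  [-1,[0,0,0],0],
  [-1,[0,0,0],0],
  [-1,[0,0,0],0],
  [-1,[0,0,0],0],
  [-1,[0,0,0],0],
  [-1,[0,0,0],0],
  [-1,[0,0,0],0],
  [-1,[0,0,0],0],
  [-1,[0,0,0],0],
])

```text
t: 20.8
tool_pos: [0.4984, 0.1787, 0.025]
ee_rot: [-0.03, 1.0, -0.0, -0.002]
ft_force: [-9.6, 1.8, 2.4]
finger_gap: 0.001
```

```bash
python3 look.py; python3 -c "
from h import *
o=ctrl.get_obs();print(o['moment'].round(3))"
```

```text
t 20.8 phi 3.4040759448693336 tcp in tool-plate frame [-30.18 116.65] z 0.025 F tool [ 9.47  2.37 -2.4 ]
[2.160e-01 2.163e+00 1.000e-03]
```

I held 9.4–10.1 N for 1.7 s. Now I'll back off along the push line and go up.

>>> servo_tool([
  [-1,[0.001,0,0],0],
  [-1,[0.002,0,0],0],
  [-1,[0.003,0,0],0],
  [-1,[0.005,0,0],0],
  [-1,[0.01,0,0],0],
  [-1,[0.018,0,-0.002],0],
  [-1,[0.025,0,-0.02],0],
  [-1,[0.03,0,-0.05],0],
  [-1,[0.03,0,-0.085],0],
  [-1,[0.03,0,-0.12],0],
])

```text
t: 21.63
tool_pos: [0.4698, 0.1769, 0.1472]
ee_rot: [-0.03, 1.0, -0.0, -0.0]
ft_force: [1.2, 0.5, -0.2]
finger_gap: -0.0
```

```bash
python3 -c "
from h import *
to(.5167,-.299,.14,104.6)
s=snap('wrist','w8.png')
snap('scene')
for n in('top','scene'):
    d=dict(np.load('last_%s.npz'%n))
s=dict(np.load('last_scene.npz'));P=cloud(s)
z=P[...,2];m=(z>.042)&(z<.062)&(abs(P[...,0]-.518)<.03)&(abs(P[...,1]+.299)<.03)
print(P[m&(z>.052)].mean(0),P[m&(z>.052)].min(0),P[m&(z>.052)].max(0))
"
```

```text
t 21.63 pos [0.4698 0.1769 0.1472] psi -176.61 F [ 1.16  0.46 -0.15] gap -0.000 shift [-0.0186 -0.4778  0.0073] roll 1.3752
[ 0.51905416 -0.29887114  0.05625485] [ 0.50794546 -0.31066144  0.0525766 ] [ 0.53047109 -0.28683546  0.0601863 ]
```

View pics/w8.png

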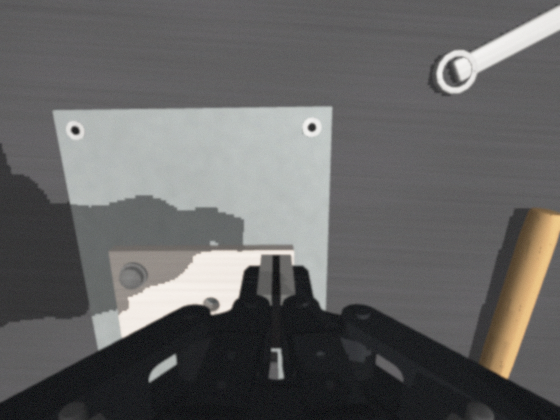

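The wrist view shows the plate home and parallel (far side row ~248) with the hole at (211,303). Now to the knob at about (0.5175, -0.3003). I'm taking the jaw direction along the rack's short side, clear of the punch.

>>> servo_tool([
  [-1,[-0.002,-0.04,0],0.12],
  [-1,[-0.003,-0.08,0],0.24],
  [-1,[-0.005,-0.12,0],0.36],
  [-1,[-0.006,-0.16,0],0.48],
  [-1,[-0.008,-0.2,0],0.6],
  [-1,[-0.01,-0.24,0],0.72],
  [-1,[-0.011,-0.28,0],0.84],
  [-1,[-0.013,-0.32,0],0.96],
  [0.2,[-0.014,-0.36,0],1.08],
  [0.2,[-0.016,-0.4,0],1.2],
])

```text
t: 22.57
tool_pos: [0.51, -0.2232, 0.1458]
ee_rot: [0.543, 0.84, -0.0, 0.0]
ft_force: [1.4, 0.9, 0.7]
finger_gap: 0.275
```

```bash
python3 -c "
from h import *
to(.5175,-.3003,.12,104.6)
"
```

```text
t 22.57 pos [ 0.51   -0.2232  0.1458] psi 114.28 F [1.36 0.91 0.73] gap 0.275 shift [-0.0733 -0.0249  0.0258] roll 0.1689
```

>>> servo_tool([
  [0.2,[-0.02,-0.007,0],0.08],
  [0.2,[-0.045,-0.015,0],0.16],
  [0.2,[-0.065,-0.022,0],0.169],
  [0.2,[-0.0735,-0.025,0.005],0.169],
  [0.2,[-0.0735,-0.025,0.015],0.169],
  [0.2,[-0.0735,-0.025,0.025],0.169],
  [0.2,[-0.0735,-0.025,0.035],0.169],
  [0.2,[-0.0735,-0.025,0.045],0.169],
  [0.2,[-0.0735,-0.025,0.05],0.169],
  [0.2,[-0.0735,-0.025,0.05],0.169],
])

```text
t: 23.4
tool_pos: [0.5177, -0.2971, 0.0941]
ee_rot: [0.609, 0.793, 0.0, -0.001]
ft_force: [0.1, 1.1, 0.2]
finger_gap: 0.598
```

```bash
python3 -c "
from h import *
to(.5175,-.3003,.033,104.6)
s=snap('wrist','w9.png');print(proj(s,[.5175,-.3003,.056]))
s=snap('scene');cv2.imwrite('pics/s9.png',cv2.resize(s['frame'][80:220,140:280],None,fx=4,fy=4)[...,::-1])
s=snap('top');cv2.imwrite('pics/t9.png',cv2.resize(s['frame'][110:250,140:270],None,fx=4,fy=4)[...,::-1])
"; python3 ang.py|head -1
```

```text
t 23.40 pos [ 0.5177 -0.2971  0.0941] psi 105.01 F [0.12 1.08 0.23] gap 0.598 shift [-0.0032 -0.0009  0.0611] roll 0.0072
[273.81821095 246.25521634]
edge slope deg rel jig 0.30332170601171526 edge x at y=100: 69.34307711680295 n 35 rms 0.8108297540880488
```

View pics/w9.png

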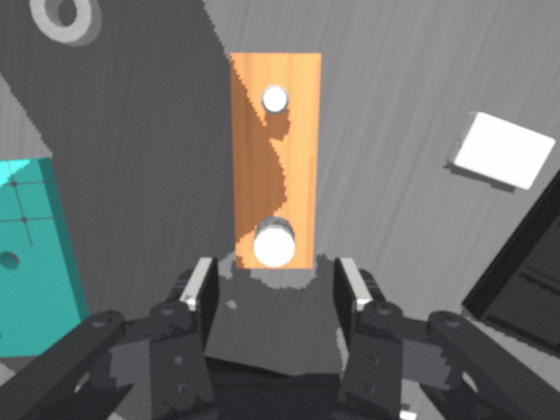

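View pics/s9.png

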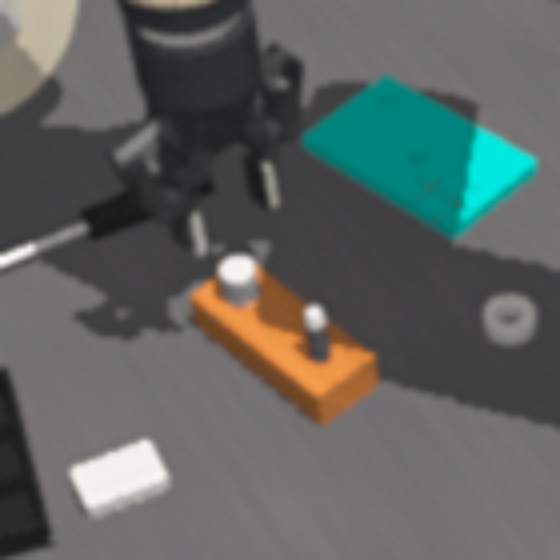

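View pics/t9.png

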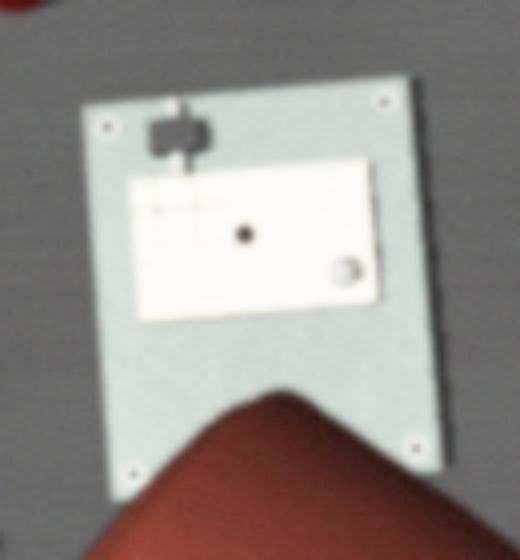

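The knob top shows at wrist px (275,245), against a predicted (274,246), and the punch is at (275,98). The plate still rests at the screw. Now going down and grasping.

>>> servo_tool([
  [0.2,[-0.003,-0.001,0.008],0.007],
  [0.2,[-0.003,-0.001,0.018],0.007],
  [0.2,[-0.003,-0.001,0.028],0.007],
  [0.2,[-0.003,-0.001,0.038],0.007],
  [0.2,[-0.003,-0.001,0.046],0.007],
  [0.2,[-0.003,-0.001,0.053],0.007],
  [0.2,[-0.003,-0.001,0.058],0.007],
  [0.2,[-0.003,-0.001,0.061],0.007],
  [0.2,[-0.003,-0.001,0.061],0.007],
  [0.2,[-0.003,-0.001,0.061],0.007],
])

```text
t: 24.38
tool_pos: [0.5184, -0.3018, 0.0349]
ee_rot: [0.612, 0.791, -0.0, 0.0]
ft_force: [0.9, -0.5, 0.4]
finger_gap: 0.598
```

>>> servo_tool([
  [-0.2,[0,0,0],0],
  [-0.4,[0,0,0],0],
  [-0.6,[0,0,0],0],
  [-1,[0,0,0],0],
  [-1,[0,0,0],0],
  [-1,[0,0,0],0],
  [-1,[0,0,0],0],
  [-1,[0,0,0],0],
  [-1,[0,0,0],0],
  [-1,[0,0,0],0],
], grip_force=40)

```text
t: 25.22
tool_pos: [0.5186, -0.3019, 0.0354]
ee_rot: [0.612, 0.791, 0.0, 0.0]
ft_force: [-0.6, 0.2, 5.8]
finger_gap: 0.261
```

Run:
```python
from h import *
to(.5175,-.3003,.033,104.6)
s=dict(np.load('last_top.npz'));P=cloud(s);f=s['frame']
g=f.astype(int).sum(2)
# hole via ray at z=.032
K=s['intrinsics'];T=s['pose']
def ray(u,v,z):
    d=T[:3,:3]@np.array([(u-K[0,2])/K[0,0],(v-K[1,2])/K[1,1],1]);return T[:3,3]+d*(z-T[2,3])/d[2]
sub=g[160:178,193:210];w=np.clip(np.percentile(sub,60)-sub,0,None).astype(float);w[w<80]=0
vv,uu=np.mgrid[160:178,193:210];u=(w*uu).sum()/w.sum();v=(w*vv).sum()/w.sum();print('hole px',u,v)
h=ray(u,v,.032);print('plate hole',h, 'jig frame',((h[:2]-JO)@np.array([[np.cos(JY),-np.sin(JY)],[np.sin(JY),np.cos(JY)]])*1000))
# plate rectangle from color
m=((f.min(2)>225)).astype(np.uint8);m[:140]=0;m[205:]=0;m[:,:165]=0;m[:,245:]=0
k,l,st,c=cv2.connectedComponentsWithStats(m);i=1+st[1:,4].argmax()
vv,uu=np.nonzero(l==i);pts=np.array([ray(a,b,.032)[:2]*1000 for a,b in zip(uu,vv)],np.float32);r=cv2.minAreaRect(pts);print(r)
```

```text
t 25.22 pos [ 0.5186 -0.3019  0.0354] psi 104.55 F [-0.55  0.16  5.83] gap 0.261 shift [ 0.0018 -0.0007  0.0024] roll -0.0009
hole px 200.75627517818407 168.09126123334366
plate hole [0.56225678 0.12779144 0.032     ] jig frame [31.40281454 61.68061268]
((562.6957397460938, 124.5582046508789), (100.0395736694336, 153.44329833984375), 3.6637015342712402)
```

Gripped: gap 0.26, which fits the 24 mm knob. Lifting slowly, then checking.

>>> servo_tool([
  [-1,[0,0,-0.004],0],
  [-1,[0,0,-0.008],0],
  [-1,[0,0,-0.013],0],
  [-1,[0,0,-0.02],0],
  [-1,[0,0,-0.03],0],
  [-1,[0,0,-0.045],0],
  [-1,[0,0,-0.06],0],
  [-1,[0,0,-0.075],0],
  [-1,[0,0,-0.09],0],
  [-1,[0,0,-0.1],0],
])

```text
t: 26.05
tool_pos: [0.5189, -0.3021, 0.1372]
ee_rot: [0.612, 0.791, -0.0, 0.001]
ft_force: [0.4, 0.5, -0.5]
finger_gap: 0.264
```

```bash
python3 -c "
from h import *
to(.572,.089,.13,104.6)
s=snap('wrist','w10.png')
s=snap('scene');cv2.imwrite('pics/s10.png',cv2.resize(s['frame'][60:200,140:280],None,fx=4,fy=4)[...,::-1])
"
```

```text
t 26.05 pos [ 0.5189 -0.3021  0.1372] psi 104.55 F [ 0.37  0.48 -0.52] gap 0.264 shift [0.3652 0.1497 0.0068] roll -0.0009
```

View pics/w10.png

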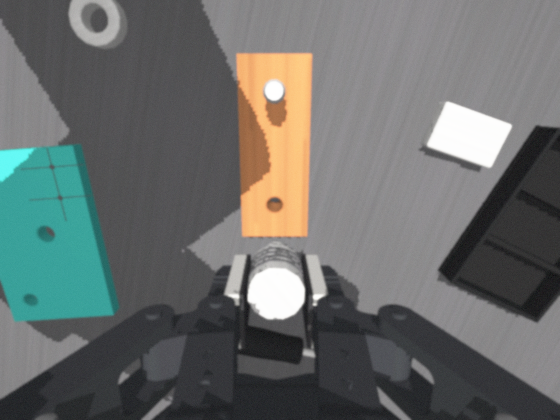

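View pics/s10.png

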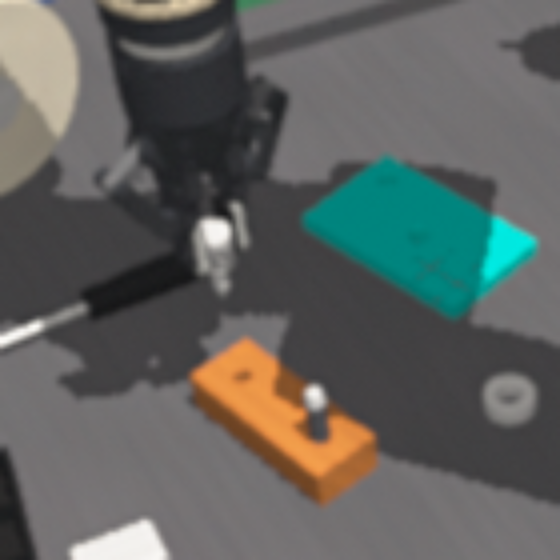

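The pin is held upright: knob at wrist px (276,291), empty rack hole at (275,204), punch untouched. I'll use these to get the pin's offset in the hand.

```bash
cat >> h.py <<'E'
def ray(s,u,v,z):
    K=s['intrinsics'];T=s['pose']
    d=T[:3,:3]@np.array([(u-K[0,2])/K[0,0],(v-K[1,2])/K[1,1],1]);return T[:3,3]+d*(z-T[2,3])/d[2]
E
python3 - <<'E'
from h import *
s=dict(np.load('last_wrist.npz'));o=ctrl.get_obs();M=R.from_quat(o['ee_rot']).as_matrix();P=cloud(s)
k=ray(s,276,291,.1578);print('knob',k,'in tool',M.T@(k-o['tool_pos']))
h=ray(s,275,204,.030);print('rackhole',h)
g=cv2.cvtColor(s['frame'],cv2.COLOR_RGB2GRAY)
q=P[270:312,255:298].reshape(-1,3);q=q[(q[:,2]>.15)&(q[:,2]<.17)];print('knobtop cloud',q.shape,np.median(q[:,2]),(q.min(0)+q.max(0))/2, q.mean(0), M.T@(q.mean(0)-o['tool_pos']))
c=s['frame'][235:335,220:340];cv2.imwrite('pics/w10c.png',cv2.resize(c,None,fx=5,fy=5)[...,::-1])
E
```

```text
knob [ 0.51839689 -0.29959364  0.1578    ] in tool [ 0.00298372 -0.0001824  -0.02072834]
rackhole [ 0.51809194 -0.30047564  0.03      ]
knobtop cloud (1799, 3) 0.1576414511181476 [ 0.51855106 -0.30034913  0.15576222] [ 0.51838201 -0.29953624  0.15759552] [ 0.0030436  -0.00018284 -0.02052403]
```

>>> servo_tool([
  [-1,[0.037,0.015,0],0],
  [-1,[0.074,0.03,0],0],
  [-1,[0.111,0.045,0],0],
  [-1,[0.148,0.06,0],0],
  [-1,[0.185,0.075,0],0],
  [-1,[0.222,0.09,0],0],
  [-1,[0.259,0.105,0],0],
  [-1,[0.296,0.12,0],0],
  [-1,[0.333,0.135,0],0],
  [-1,[0.365,0.15,0.003],0],
])

```text
t: 26.98
tool_pos: [0.5714, 0.0918, 0.1316]
ee_rot: [0.612, 0.791, 0.0, -0.0]
ft_force: [1.0, 0.0, -0.8]
finger_gap: 0.265
```

>>> servo_tool([
  [-1,[0,0,0],0.03],
  [-1,[0,0,0],0.08],
  [-1,[0,0,0],0.12],
  [-1,[0,0,0],0.16],
  [-1,[0,0,0],0.176],
  [-1,[0,0,0],0.176],
  [-1,[0,0,0],0.176],
  [-1,[0,0,0],0.176],
  [-1,[0,0,0],0.176],
  [-1,[0,0,0],0.176],
])

```text
t: 27.82
tool_pos: [0.5718, 0.0892, 0.1318]
ee_rot: [0.679, 0.734, 0.0, -0.0]
ft_force: [0.9, -0.5, -1.1]
finger_gap: 0.258
```

Run:
```python
from h import *
to(.572,.089,.13,94.5)
s=snap('wrist','w11.png')
Rj=np.array([[np.cos(JY),-np.sin(JY)],[np.sin(JY),np.cos(JY)]])
h=JO+Rj@[.03,.06];print('exp hole',h,proj(s,[*h,.032]))
```

```text
t 27.82 pos [0.5718 0.0892 0.1318] psi 94.48 F [ 0.9  -0.47 -1.09] gap 0.258 shift [-0.0002  0.0001  0.0018] roll -0.0004
exp hole [0.56097927 0.12601372] [264.37943412 158.10167708]
```

View pics/w11.png

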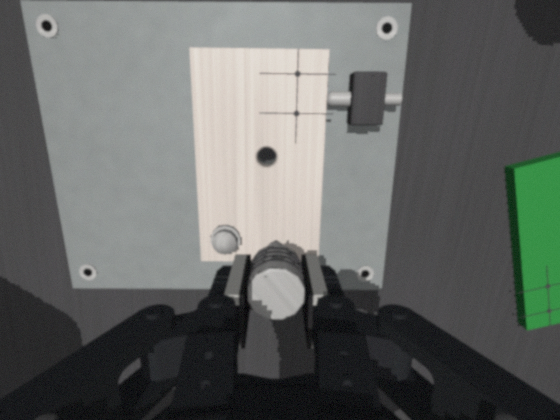

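Run:
```python
from h import *
s=dict(np.load('last_wrist.npz'));f=s['frame'];g=cv2.cvtColor(f,cv2.COLOR_RGB2GRAY)
c=cv2.resize(f[136:178,244:290],None,fx=12,fy=12,interpolation=cv2.INTER_CUBIC);cv2.imwrite('pics/w11c.png',c[...,::-1])
m=(g[140:175,248:286]<110).astype(np.uint8);k,l,st,ct=cv2.connectedComponentsWithStats(m);i=1+st[1:,4].argmax();print(st[i],ct[i]+[248,140])
cn=cv2.findContours((l==i).astype(np.uint8),0,1)[0][0];e=cv2.fitEllipse(cn);print(e)
u,v=e[0][0]+248,e[0][1]+140
h=ray(s,u,v,.032);print('plate hole',h)
k=ray(s,225,239,.048);print('nut top',k)
# plate corners
for u,v in((190,48),(328,48),(200,261),(320,261)):
    print(ray(s,u,v,.032).round(4))
for u,v in((47,26),(387,28),(88,272),(365,273)): print('screw',ray(s,u,v,.02).round(4))
o=ctrl.get_obs();M=R.from_quat(o['ee_rot']).as_matrix();k=ray(s,276,288,o['tool_pos'][2]+.0206);print('knob',M.T@(k-o['tool_pos']))
```

```text
[  9   7  19  18 262] [266.02671756 155.79007634]
((18.02859878540039, 15.755155563354492), (16.92202377319336, 18.01959800720215), 89.23234558105469)
plate hole [0.56201676 0.1277445  0.032     ]
nut top [0.53767535 0.06949751 0.048     ]
[0.5084 0.1929 0.032 ]
[0.5968 0.1998 0.032 ]
[0.5172 0.0433 0.032 ]
[0.609  0.0506 0.032 ]
screw [0.4108 0.2003 0.02  ]
screw [0.6359 0.2169 0.02  ]
screw [0.424  0.0204 0.02  ]
screw [0.6489 0.0373 0.02  ]
knob [ 0.00382722  0.00018145 -0.02060005]
```

View pics/w11c.png

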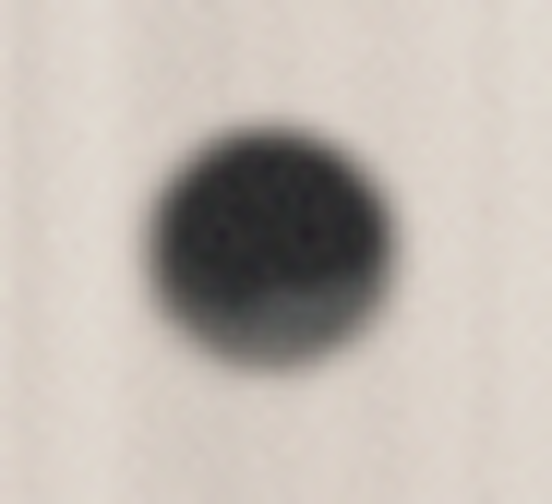

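Run:
```python
from h import *
s=dict(np.load('last_wrist.npz'));print('cam',s['pose'][:3,3].round(4),'axis',s['pose'][:3,2].round(3))
g=cv2.cvtColor(s['frame'],cv2.COLOR_RGB2GRAY)
for v in range(144,170,1): print(v,g[v,254:280].tolist())
c=np.array([.5620,.1277])
for nm,p,z in(('plate top',c,.032),('plate bot',c,.02),('jig exp top',np.array([.5618,.1260]),.02),('jig exp bot',np.array([.5618,.1260]),0)):
    print(nm,proj(s,[*p,z]).round(2),'r px',(proj(s,[p[0]+.007,p[1],z])-proj(s,[*p,z])).round(2))
```

```text
cam [0.5662 0.1623 0.2744] axis [ 0.022 -0.287 -0.958]
144 [212, 207, 207, 203, 204, 204, 205, 206, 200, 204, 204, 206, 206, 202, 205, 209, 210, 212, 212, 209, 209, 208, 207, 211, 211, 213]
145 [212, 206, 205, 205, 205, 205, 203, 202, 198, 194, 192, 189, 187, 187, 191, 199, 204, 207, 210, 209, 207, 209, 207, 210, 211, 211]
146 [211, 207, 205, 209, 205, 200, 195, 188, 176, 164, 157, 153, 149, 150, 160, 169, 180, 195, 205, 208, 209, 208, 208, 209, 213, 212]
147 [210, 210, 207, 208, 199, 193, 180, 157, 139, 119, 108, 101, 101, 103, 111, 125, 147, 166, 182, 196, 204, 209, 206, 208, 211, 210]
148 [212, 210, 207, 201, 192, 173, 148, 121, 100, 80, 65, 61, 65, 64, 71, 84, 99, 120, 148, 172, 193, 203, 205, 210, 211, 215]
149 [211, 206, 201, 192, 172, 147, 117, 86, 70, 54, 49, 49, 43, 48, 53, 50, 61, 80, 110, 143, 170, 189, 204, 208, 210, 212]
150 [212, 206, 196, 178, 148, 116, 82, 62, 48, 45, 47, 44, 42, 49, 45, 49, 46, 53, 74, 110, 142, 174, 196, 208, 211, 213]
151 [211, 202, 185, 159, 118, 87, 62, 50, 48, 41, 45, 46, 45, 47, 44, 45, 44, 46, 58, 79, 115, 151, 179, 200, 209, 210]
152 [207, 19
[... 1697 characters left out ...]
204, 205, 200, 195, 188, 180, 166, 155, 147, 146, 142, 140, 149, 157, 167, 183, 191, 198, 203, 204, 205, 210, 211, 212]
167 [208, 206, 206, 206, 201, 202, 198, 192, 187, 181, 178, 176, 177, 174, 179, 182, 192, 200, 204, 206, 206, 203, 207, 207, 211, 211]
168 [208, 209, 207, 204, 206, 205, 202, 198, 197, 195, 197, 199, 196, 196, 196, 200, 205, 207, 207, 207, 205, 209, 207, 208, 211, 211]
169 [212, 209, 205, 206, 204, 202, 206, 202, 203, 202, 202, 204, 201, 201, 203, 205, 209, 209, 209, 209, 205, 204, 208, 209, 211, 212]
plate top [266.   155.82] r px [9.96 0.79]
plate bot [266.45 153.51] r px [9.51 0.75]
jig exp top [266.01 155.8 ] r px [9.49 0.75]
jig exp bot [266.7  152.24] r px [8.83 0.7 ]
```

The camera sits on the +y side, so the grey crescent is the bore wall. The plate hole is at (562.0,127.7) and agrees with the top camera. The jig hole comes out at about (561.8,126.2). I'll aim the pin axis at (561.9,126.9), taking the pin as +2.8 mm along tool x from the TCP.

```bash
python3 -c "
from h import *
to(.5621,.1241,.070,94.48)"
```

```text
t 27.87 pos [0.5718 0.0892 0.1318] psi 94.47 F [ 0.11  0.32 -1.36] gap 0.265 shift [ 0.0355 -0.007   0.0618] roll -0.0001
```

>>> servo_tool([
  [-1,[0.008,-0.002,0],0],
  [-1,[0.018,-0.004,0],0],
  [-1,[0.028,-0.006,0],0],
  [-1,[0.034,-0.007,0.005],0],
  [-1,[0.0355,-0.007,0.016],0],
  [-1,[0.0355,-0.007,0.028],0],
  [-1,[0.0355,-0.007,0.04],0],
  [-1,[0.0355,-0.007,0.05],0],
  [-1,[0.0355,-0.007,0.056],0],
  [-1,[0.0355,-0.007,0.058],0],
])

```text
t: 28.7
tool_pos: [0.5612, 0.1241, 0.0722]
ee_rot: [0.679, 0.734, -0.001, -0.001]
ft_force: [-0.2, 1.5, -1.4]
finger_gap: 0.264
```

```bash
python3 -c "
from h import *
s=snap('scene','s12.png');cv2.imwrite('pics/s12.png',cv2.resize(s['frame'][200:330,200:340],None,fx=5,fy=4.5)[...,::-1])
to(.5621,.1241,.06,94.48)"
```

```text
t 28.75 pos [0.5615 0.1241 0.0726] psi 94.46 F [-0.69  0.08 -1.29] gap 0.266 shift [-0.      0.0007  0.0126] roll -0.0003
```

View pics/s12.png

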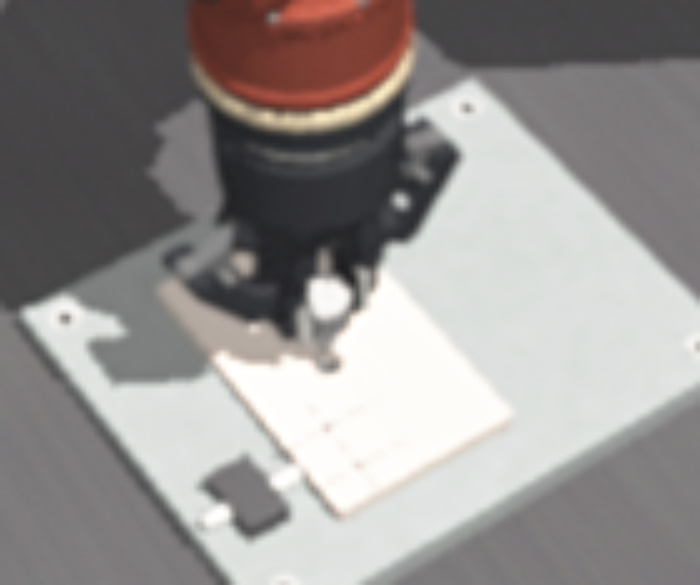

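The pin is above the hole, at crop (330,365). Lowering in steps, with force checks.

>>> servo_tool([
  [-1,[0,0.0003,0.001],0],
  [-1,[0,0.0003,0.002],0],
  [-1,[0,0.0003,0.003],0],
  [-1,[0,0.0003,0.004],0],
  [-1,[0,0.0003,0.005],0],
  [-1,[0,0.0003,0.006],0],
  [-1,[0,0.0003,0.007],0],
  [-1,[0,0.0003,0.008],0],
  [-1,[0,0.0003,0.009],0],
  [-1,[0,0.0003,0.0095],0],
])

```text
t: 29.58
tool_pos: [0.5623, 0.1242, 0.0641]
ee_rot: [0.679, 0.734, -0.0, -0.0]
ft_force: [0.8, -0.7, -0.4]
finger_gap: 0.266
```

```bash
python3 -c "
from h import *
s=snap('scene');cv2.imwrite('pics/s13.png',cv2.resize(s['frame'][200:330,200:340],None,fx=5,fy=4.5)[...,::-1])
to(.5621,.1241,.05,94.48)"
```

```text
t 29.63 pos [0.5623 0.1242 0.0641] psi 94.46 F [-0.22  0.64 -1.51] gap 0.263 shift [-0.     -0.0002  0.0141] roll -0.0003
```

View pics/s13.png

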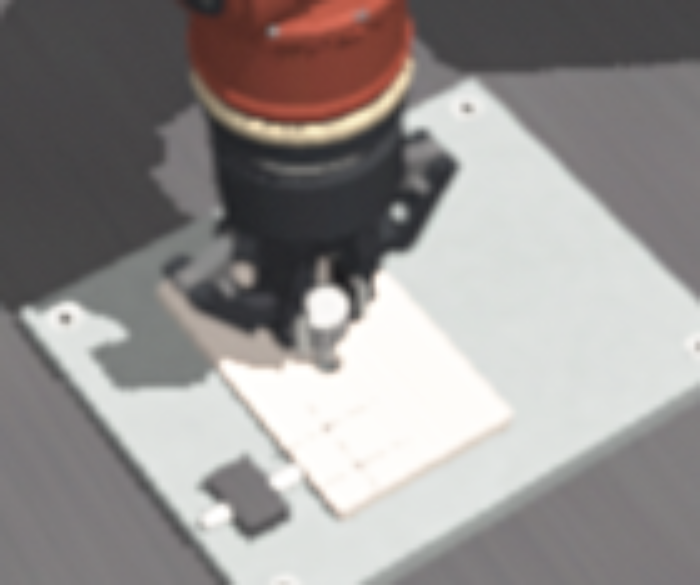

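>>> servo_tool([
  [-1,[0,-0.0001,0.001],0],
  [-1,[0,-0.0001,0.002],0],
  [-1,[0,-0.0001,0.003],0],
  [-1,[0,-0.0001,0.004],0],
  [-1,[0,-0.0001,0.005],0],
  [-1,[0,-0.0001,0.006],0],
  [-1,[0,-0.0001,0.007],0],
  [-1,[0,-0.0001,0.008],0],
  [-1,[0,-0.0001,0.008],0],
  [-1,[0,-0.0001,0.008],0],
])

```text
t: 30.47
tool_pos: [0.5622, 0.1242, 0.0562]
ee_rot: [0.679, 0.734, -0.0, -0.0]
ft_force: [-0.7, -0.2, -1.1]
finger_gap: 0.267
```

>>> servo_tool([
  [-1,[0,0,0.001],0],
  [-1,[0,0,0.002],0],
  [-1,[0,0,0.003],0],
  [-1,[0,0,0.004],0],
  [-1,[0,0,0.005],0],
  [-1,[0,0,0.005],0],
  [-1,[0,0,0.005],0],
  [-1,[0,0,0.005],0],
  [-1,[0,0,0.005],0],
  [-1,[0,0,0.005],0],
])

```text
t: 31.3
tool_pos: [0.5623, 0.1242, 0.0514]
ee_rot: [0.679, 0.734, 0.0, 0.0]
ft_force: [0.3, 0.4, -1.9]
finger_gap: 0.267
```

```bash
python3 -c "
from h import *
to(.5621,.1241,.0374,94.48);print(ctrl.get_obs()['moment'])"
```

```text
t 31.30 pos [0.5623 0.1242 0.0514] psi 94.46 F [ 0.3   0.38 -1.87] gap 0.267 shift [-0.     -0.0002  0.014 ] roll -0.0003
[-0.04494927 -0.0141603   0.0160833 ]
```

Free, with the tip about 2 mm into the jig hole. Next step.

>>> servo_tool([
  [-1,[0,0,0.001],0],
  [-1,[0,0,0.002],0],
  [-1,[0,0,0.003],0],
  [-1,[0,0,0.004],0],
  [-1,[0,0,0.005],0],
  [-1,[0,0,0.005],0],
  [-1,[0,0,0.005],0],
  [-1,[0,0,0.005],0],
  [-1,[0,0,0.005],0],
  [-1,[0,0,0.005],0],
])

```text
t: 32.13
tool_pos: [0.5624, 0.1242, 0.0464]
ee_rot: [0.679, 0.734, 0.0, 0.0]
ft_force: [0.3, 0.4, -0.9]
finger_gap: 0.264
```

>>> servo_tool([
  [-1,[0,0,0.001],0],
  [-1,[0,0,0.002],0],
  [-1,[0,0,0.003],0],
  [-1,[0,0,0.004],0],
  [-1,[0,0,0.004],0],
  [-1,[0,0,0.004],0],
  [-1,[0,0,0.004],0],
  [-1,[0,0,0.004],0],
  [-1,[0,0,0.004],0],
  [-1,[0,0,0.004],0],
])

```text
t: 32.97
tool_pos: [0.5624, 0.1242, 0.0424]
ee_rot: [0.679, 0.734, 0.0, 0.0]
ft_force: [0.1, -0.4, -0.9]
finger_gap: 0.263
```

```bash
python3 -c "
from h import *
to(.5621,.1241,.0374,94.48);print(ctrl.get_obs()['moment'])"
```

```text
t 32.97 pos [0.5624 0.1242 0.0424] psi 94.46 F [ 0.15 -0.35 -0.92] gap 0.263 shift [-0.     -0.0003  0.005 ] roll -0.0003
[-0.02392557 -0.02570573  0.01030913]
```

>>> servo_tool([
  [-1,[0,0,0.0005],0],
  [-1,[0,0,0.001],0],
  [-1,[0,0,0.0015],0],
  [-1,[0,0,0.002],0],
  [-1,[0,0,0.0025],0],
  [-1,[0,0,0.003],0],
  [-1,[0,0,0.0035],0],
  [-1,[0,0,0.004],0],
  [-1,[0,0,0.004],0],
  [-1,[0,0,0.004],0],
])

```text
t: 33.8
tool_pos: [0.5623, 0.1242, 0.0383]
ee_rot: [0.679, 0.734, -0.0, -0.0]
ft_force: [-0.3, -0.7, -0.8]
finger_gap: 0.263
```

>>> servo_tool([
  [-1,[0,0,0.0002],0],
  [-1,[0,0,0.0004],0],
  [-1,[0,0,0.0006],0],
  [-1,[0,0,0.0008],0],
  [-1,[0,0,0.001],0],
  [-1,[0,0,0.001],0],
  [-1,[0,0,0.001],0],
  [-1,[0,0,0.001],0],
  [-1,[0,0,0.001],0],
  [-1,[0,0,0.001],0],
])

```text
t: 34.63
tool_pos: [0.5623, 0.1242, 0.0375]
ee_rot: [0.679, 0.734, 0.0, 0.0]
ft_force: [-1.3, -0.3, 3.9]
finger_gap: 0.265
```

>>> servo_tool([
  [-1,[0,0,0.0001],0],
  [-1,[0,0,0.0002],0],
  [-1,[0,0,0.0003],0],
  [-1,[0,0,0.0004],0],
  [-1,[0,0,0.0004],0],
  [-1,[0,0,0.0004],0],
  [-1,[0,0,0.0004],0],
  [-1,[0,0,0.0004],0],
  [-1,[0,0,0.0004],0],
  [-1,[0,0,0.0004],0],
])

```text
t: 35.47
tool_pos: [0.5623, 0.1242, 0.0374]
ee_rot: [0.679, 0.734, 0.0, 0.0]
ft_force: [-2.6, -0.9, 9.3]
finger_gap: 0.26
```

```bash
python3 -c "
from h import *
to(.5621,.1241,.0374,94.48)
s=snap('scene');cv2.imwrite('pics/s14.png',cv2.resize(s['frame'][200:330,200:340],None,fx=5,fy=4.5)[...,::-1])
s=snap('wrist','w14.png')"
```

```text
t 35.47 pos [0.5623 0.1242 0.0374] psi 94.47 F [-2.64 -0.93  9.28] gap 0.260 shift [-0.0001 -0.0002  0.    ] roll -0.0002
```

View pics/s14.png

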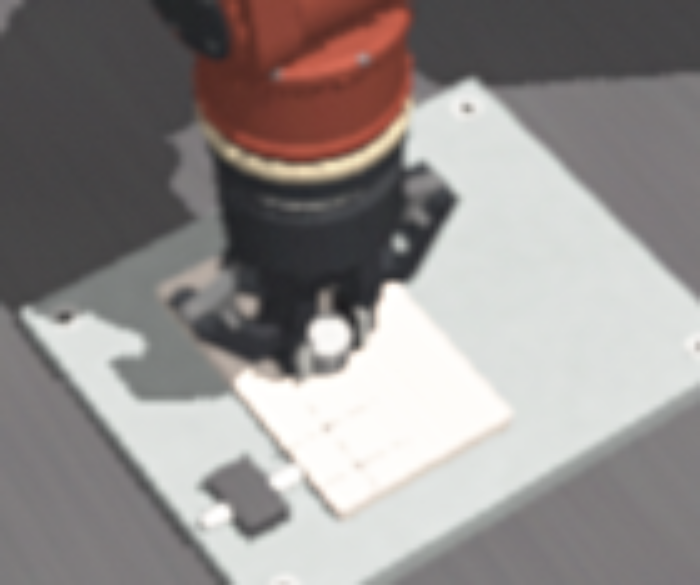

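View pics/w14.png

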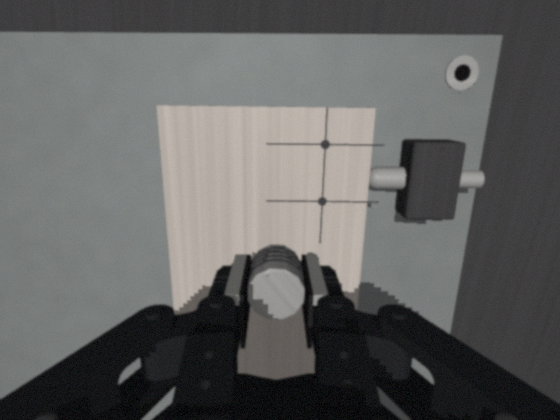

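The shoulder is seated: TCP z is 37.4 mm, exactly as predicted, with a 9.3 N press, and the plate edge is on the screw tip at (371,178). Opening gently.

>>> servo_tool([
  [-1,[0,0,-0.0004],0],
  [-0.45,[0,0,-0.0006],0],
  [-0.4,[0,0,-0.0006],0],
  [-0.35,[0,0,-0.0006],0],
  [-0.3,[0,0,-0.0006],0],
  [-0.25,[0,0,-0.0006],0],
  [-0.2,[0,0,-0.0006],0],
  [-0.1,[0,0,-0.0006],0],
  [0,[0,0,-0.0006],0],
  [0,[0,0,-0.0006],0],
])

```text
t: 36.4
tool_pos: [0.5623, 0.1242, 0.0375]
ee_rot: [0.679, 0.734, -0.0, -0.0]
ft_force: [-0.4, -0.1, -0.8]
finger_gap: 0.501
```

```bash
python3 -c "
from h import *
to(.5621,.1241,.0374,94.48)"
```

```text
t 36.40 pos [0.5623 0.1242 0.0375] psi 94.47 F [-0.36 -0.13 -0.76] gap 0.501 shift [-0.0001 -0.0002  0.0001] roll -0.0003
```

>>> servo_tool([
  [0,[0,0,-0.003],0],
  [0,[0,0,-0.008],0],
  [0,[0,0,-0.015],0],
  [0,[0,0,-0.025],0],
  [0,[0,0,-0.04],0],
  [0,[0,0,-0.06],0],
  [0,[0,0,-0.08],0],
  [0,[0,0,-0.1],0],
  [0,[0,0,-0.12],0],
  [0,[0,0,-0.13],0],
])

```text
t: 37.23
tool_pos: [0.5635, 0.1243, 0.171]
ee_rot: [0.679, 0.734, 0.002, 0.001]
ft_force: [0.9, 0.3, -0.5]
finger_gap: 0.499
```

```bash
python3 -c "
from h import *
to(.42,-.1,.2,94.48)"
```

```text
t 37.23 pos [0.5635 0.1243 0.171 ] psi 94.46 F [ 0.94  0.27 -0.53] gap 0.499 shift [-0.2124 -0.1604 -0.0296] roll -0.0003
```

>>> servo_tool([
  [0,[-0.021,-0.016,-0.003],0],
  [0,[-0.043,-0.032,-0.006],0],
  [0,[-0.064,-0.048,-0.009],0],
  [0,[-0.085,-0.064,-0.012],0],
  [0,[-0.106,-0.08,-0.015],0],
  [0,[-0.128,-0.096,-0.018],0],
  [0,[-0.149,-0.112,-0.021],0],
  [0,[-0.17,-0.128,-0.024],0],
  [0,[-0.191,-0.144,-0.027],0],
  [0,[-0.21,-0.16,-0.03],0],
])

```text
t: 38.07
tool_pos: [0.4183, -0.0987, 0.198]
ee_rot: [0.679, 0.734, 0.0, 0.0]
ft_force: [0.4, -0.7, -0.1]
finger_gap: 0.504
```

```bash
python3 look.py 15; python3 ang.py | head -1
python3 - <<'E'
from h import *
s=dict(np.load('last_top.npz'));P=cloud(s);z=P[...,2]
m=(z>.045)&(z<.07)&(abs(P[...,0]-.562)<.025)&(abs(P[...,1]-.127)<.025);print('knob',m.sum(),np.median(z[m]),P[m].mean(0))
s2=snap('scene','s15.png');P=cloud(s2);z=P[...,2]
m=(z>.05)&(z<.07)&(abs(P[...,0]-.562)<.025)&(abs(P[...,1]-.127)<.025);print('knob',m.sum(),np.median(z[m]),P[m].mean(0))
c=np.hstack([cv2.resize(s['frame'][110:250,140:270],(390,420)),cv2.resize(s2['frame'][205:345,200:340],(400,420))])
cv2.imwrite('pics/f15.png',c[...,::-1])
E
```

```text
t 38.07 phi 274.46054885565593 tcp in tool-plate frame [ 153.12 -129.4 ] z 0.198 F tool [-0.7   0.36  0.15]
edge slope deg rel jig -0.054697189008276276 edge x at y=100: 69.82836137361708 n 29 rms 1.4301410527472849
knob 80 0.05748732904970166 [0.56031183 0.12422404 0.05690024]
knob 100 0.05800364209161152 [0.56354273 0.12708278 0.05754452]
```

View pics/f15.png

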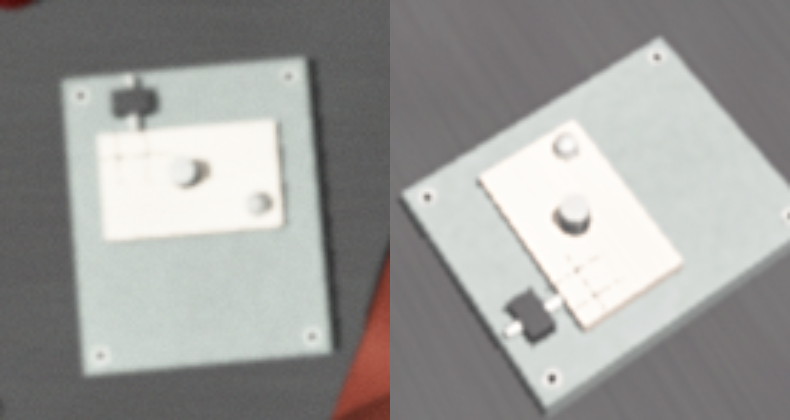

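View pics/top15.png

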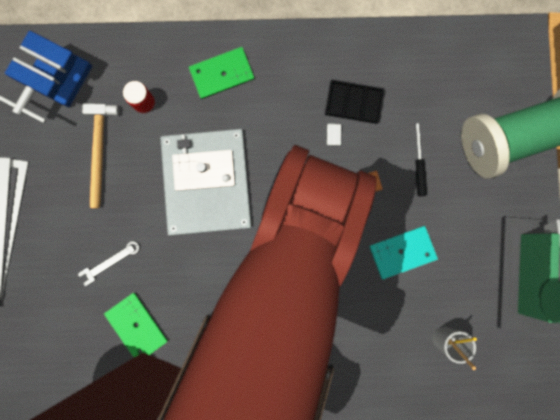

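The knob top is at 57.5–58.0 mm, against 58 mm when seated, and the plate edge lies at the screw, 0.05° from parallel. The other things in view look unmoved. Handing in.

```bash
python3 -c "
from h import *
print(ctrl.get_obs()['ft_force'],ctrl.finish_job())"
```

```text
the job is handed in; nothing more can be done
[0.59440366 1.05577778 0.61611709] None
```

The plate is home against the stop screw, the locking pin is seated through it into the jig, and I handed the job in at about 38 s of the 72 s allowed.

- **Push:** I swung the plate round with shut fingertips near its free corner. I then held it on the stop at 9.4–10.1 N along the push direction for about 1.7 s. No reading reached 15 N in total, but force is only reported at the end of each 0.83 s call.
- **Locking pin:** I took the round-knobbed pin from the wooden block and lowered it through both holes in small steps, with no sideways force. I pressed it down with about 9 N (about 10 N allowing for the pin's weight), then opened the gripper and moved clear.
- **Last checks:** The knob top measured 57.5–58.0 mm (58 mm when seated). The plate edge was at the screw, within 0.1° of parallel to the jig. The wrist force was only sensor noise. The other things looked unmoved in the pictures, though in the last top view the arm hid the collar and most of the block with the punch; I last saw those two, unmoved, after lifting the pin.

**Disagreements:**
- The plate started about 0.96 rad from home, not the 0.3–0.6 rad described. I worked from the measured angle.
- The two cameras differ by about 3 mm on the knob's final position, but they agree on its height.

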